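Set up the biscuit tasting carousel

ROBOT

A 6-joint arm with a two-finger parallel gripper is mounted at the origin on the work surface. World frame = base frame: x ahead of the robot, y to its left, z up, the work surface at z = 0. Lengths are in m, angles in degrees, forces in N, time in s.
With the tool pointing down it reaches from about 0.3 to 0.75 m from the base axis. Payload 8.5 kg.
Tool frame: the origin (TCP) lies at the very end of the fingers, on their centre line; the grasp point (between the pads) lies 19 mm behind it (hold_point_z is the distance from the TCP to the grasp point, in m); z points along the fingers, y is the direction in which the jaws open and shut (so a half turn about z gives the same grasp; the last joint's range is limited). The gripper opens to 85 mm and grips with 20 to 120 N. Pads are 22 mm wide; open, the fingers measure 114 mm over their backs; the gripper's body (76 mm by 85 mm) begins 54 mm behind the grasp point. The pads swing forward as they close: fully open they stand 13 mm farther back than shut.
Start: joints at [52.294, 21.807, 74.336, -0, 83.858, -12.336], TCP at [0.236, 0.497, 0.231] pointing down, gripper open.
Joint ranges: [-178.18, 178.18], [-50.72, 133.34], [12.68, 142.11], [-81.47, 261.47], [9.98, 163.14], [-165.26, 165.26]. Speed limits (degrees/s): [136.94, 136.94, 180, 180, 180, 180].

INTERFACE

Orientations are given as a 3x3 rotation matrix whose columns are the frame's x, y, z axes.
In Python, from rig import observe, get_image, close_job, hold_point_z gives the robot as it stands. The module is installed in compiled form; this text tells all that it offers.
- The arm moves only by the tool jog_arm, never from a script. Its arguments are lists of equal length, an entry for each row: "travel": the shift along the world's x, y, z in m, a list of three; "dr": the turn, a rotation vector about the world's x, y, z in rad, a list of three. In form: {"travel": [[x, y, z], ...], "dr": [[rx, ry, rz], ...]}. A call has 1 to 20 rows; each row shifts and turns the commanded pose from where the row before left it; what a row does not reach is not made up. A row lasts 1/12 s, in which the tool goes at most 41.7 mm and 7.16 degrees, less where a joint would pass 70% of its speed; a pose out of reach is approached as far as the arm can. A call with a gripper value outside its range is refused whole. "jaw" is the finger opening in m, from 0 to 0.0854, set as the call begins (left out, the last holds). The fingers move at their own pace and stop on an object; "newtons" is the grip in N (left out, the last holds). Time passes only in rows, so rows that do not move let the fingers close. It gives the time, the measured TCP pose, the force and the opening at its end, in the units of the state.
- observe(): the state, without advancing time (a new reading comes with each control period).
- get_image(name): name is "scene" or "side" or "wrist"; returns a dict with "color" (384x512x3 uint8, red, green, blue), "fovy" (degrees; the focal length in pixels is half the picture's height over the tangent of half this angle, whatever the lens; pixels are square), "cx", "cy" (the principal point, pixels), "R" (3x3) and "t" (3): a world point X has camera coordinates R X + t. Camera axes: x right, y down, z forward; pixel columns grow to the right and rows downward; lengths in m; the calibration is good to about 2 mm. A picture is of the moment at which its call begins. There is no depth.
- close_job(): hands the job in, once; it reports no verdict.
The state is a dict: "time_s": time; "q": joint angles; "qvel": joint speeds; "joint_efforts": joint torques, N m; "position": TCP position; "tool_rot": TCP orientation; "ft_force": force on the tool from outside, world axes, zero at the start; "wrist_torque": the same for the moment, N m; "grip_width": finger opening in m.
Only numpy, scipy, OpenCV 4.12 (cv2) and the standard library are available. Lean on these libraries where they do the work, as an engineer would, in place of code of your own. Each camera call takes 0.05 s, during which the arm holds its last target.

TASK

Set up the tasting carousel on the counter: lift the canister off the drive base by its handle and stand it upright on the cork mat, then put the carousel on the base and turn it under light pressure until its key drops into the drive slot and the tray sits fully home and level. After that lay every wafer bar flat on the carousel's tray, and last of all push the switch lever over to on. Do not tip the canister over or shift the other things on the counter.

Things in the scene. Friction and masses are not known exactly. Their poses are not given: they have to be found in the camera images.
- base: Round plastic drive base of the carousel, fixed, 136 mm across, 70 mm tall; origin at the centre of its underside, z up. Its flat top has a central round well 64 mm across, 21 mm deep; the well's floor is a steel disc with a slot across its centre. The slot's direction is not reported: within 0.6 rad either way of the base's x axis; visible from above once the canister is off.
- base_top (a point): Centre of the base's flat top, at the mouth of the well, 70 mm above the counter; axes as the base's. The slot in the disc 21 mm below is 57 mm long, 18 mm wide and 13.5 mm deep; the disc is very stiff and does not turn by hand.
- carousel_grip (a point): Centre of the carousel's wooden bar grip: 40 mm long (its x), 24 mm wide (y), 45 mm tall; z up. The carousel, 0.5 kg, is a white round tray 232 mm across: inner radius 112 mm, floor 22.5 mm below this point, rim 10 mm above the floor, underside 28.5 mm below this point. Fully home, this point is 28.5 mm above base_top; with the key beside the slot, 11 to 12 mm higher.
- carousel_key (a point): Middle of the key's lower face, on the carousel's axis, 60.5 mm below carousel_grip. Steel key 50 mm long (x, parallel to the grip), 12 mm wide, 12 mm tall, same either way round; above it a round hub 60 mm across, 20 mm tall up to the tray's underside. Four feet, 34 mm long, 88 mm from the axis, carry the carousel on the counter at the start; they hang clear of the base when it is home.
- canister_handle (a point): Middle of the handle bar of the aluminium canister (0.35 kg): a level bar 12 mm thick along the canister's y, about 75 mm free length, fixed rigidly. The canister is an open can 90 mm across, 100 mm tall; this point is 140 mm above its underside and 40 mm above its rim.
- canister_foot (a point): Centre of the canister's underside; z up along the canister's axis.
- mat: Cork mat, fixed, 180 by 180 mm, 3 mm thick; origin at the centre of its underside, sides along its x and y.
- bar1_c (a point): Centre of a wrapped wafer bar, paper-white, 80 mm long along its x, 30 mm wide (y), 24 mm tall (z), 60 g; three or four such bars are present (an absent one reads None).
- bar2_c (a point): Centre of a wrapped wafer bar, paper-white, 80 mm long along its x, 30 mm wide (y), 24 mm tall (z), 60 g; three or four such bars are present (an absent one reads None).
- bar3_c (a point): Centre of a wrapped wafer bar, paper-white, 80 mm long along its x, 30 mm wide (y), 24 mm tall (z), 60 g; three or four such bars are present (an absent one reads None).
- bar4_c (a point): Centre of a wrapped wafer bar, paper-white, 80 mm long along its x, 30 mm wide (y), 24 mm tall (z), 60 g; three or four such bars are present (an absent one reads None).
- switch_tip (a point): Free end of the switch lever (70 mm lever with a black ball 26 mm across, centred here; pivot 22 mm above the counter in a fixed grey block 70 x 50 x 25 mm; moves with about 1 N). Its x axis, levelled, is the way to push it on. At off it leans towards the right (-y, give or take the block's yaw), at on to the left (+y).
- switch (a joint): Angle of the switch lever: 0 is off, 1.0 rad is fully on; it stays where it is left.
- jar: Glass jar with a lid, 72 mm across, 100 mm tall; origin under its centre. A bystander.
- tagstand: Small price-card stand, 80 mm wide, 62 mm tall; origin under its centre. A bystander.
- cup: White cup 76 mm across, 85 mm tall; origin under its centre. A bystander.
- tongs: Steel tongs lying flat, 175 mm long; origin at the middle of the arms. A bystander.

How it is judged:
By the outcome, as a careful person would: the job done as asked, in the order asked, and still so for the second after the job is handed in, with the robot touching nothing.
Of bar1, bar2, bar3, bar4 only 3 to 4 are there at a start; the rules pass over those that are not, and their reading is None.
At some moment in a run one of bar1, bar2, bar3, bar4 may be knocked a few centimetres aside while the robot is not near it.
It also fails if it takes over 210 s, if anything falls off the work surface, if the arm or the gripper's body presses on something with over 40 N, if the wrist force passes 120 N, or if a joint passes its speed limit or range.

## Working session

There is one attempt and no reset: what is moved stays moved. The work goes in short steps, Python scripts to look and compute and a tool call to move; the robot and the scene stay as the last step left them, time stands still between calls to the robot, and variables do not carry over. Pictures are saved under pics/ and viewed, and the job is handed in when it is done.

Besides the shell and the picture viewer there is one more tool, called in YAML: its name, and indented under it one key for each argument. jog_arm: Moves the arm, as the interface text tells. Its arguments: {"type":"object","properties":{"travel":{"type":"array"},"dr":{"type":"array"},"jaw":{"type":"number"},"newtons":{"type":"number"}},"required":["travel","dr"]}

```bash
mkdir -p pics; ls
cat > h.py <<'E'
import numpy as np, cv2
from rig import observe, get_image, close_job, hold_point_z
def snap(n,f):
    im=get_image(n); cv2.imwrite('pics/'+f+'.png',cv2.cvtColor(im['color'],cv2.COLOR_RGB2BGR)); np.save('pics/'+f+'.npy',im,allow_pickle=True); return im
def load(f): return np.load('pics/'+f+'.npy',allow_pickle=True).item()
def K(im):
    f=im['color'].shape[0]/2/np.tan(np.radians(im['fovy'])/2); return f,im['cx'],im['cy']
def ray(im,u,v):
    f,cx,cy=K(im); R=np.array(im['R']);t=np.array(im['t'])
    return -R.T@t, R.T@np.array([(u-cx)/f,(v-cy)/f,1.])
def onz(im,u,v,z):
    c,d=ray(im,u,v); return c+d*(z-c[2])/d[2]
def proj(im,X):
    f,cx,cy=K(im); p=np.array(im['R'])@np.array(X)+np.array(im['t']); return np.array([cx+f*p[0]/p[2],cy+f*p[1]/p[2]])
def tri(a,b):
    (c1,d1),(c2,d2)=a,b; A=np.stack([d1,-d2],1); s=np.linalg.lstsq(A,c2-c1,rcond=None)[0]
    p,q=c1+d1*s[0],c2+d2*s[1]; return (p+q)/2,np.linalg.norm(p-q)
def big(f,s=1.5,crop=None):
    im=cv2.imread('pics/'+f+'.png')
    if crop: im=im[crop[1]:crop[3],crop[0]:crop[2]]
    s=min(800/im.shape[1],600/im.shape[0]); cv2.imwrite('pics/'+f+'_b%s.png'%('' if not crop else '_%d_%d'%crop[:2]),cv2.resize(im,None,fx=s,fy=s,interpolation=cv2.INTER_CUBIC)); return s
E
python3 - <<'E'
from h import *
for n in ['scene','side','wrist']:
    im=snap(n,n+'0'); big(n+'0'); print(n,im['fovy'],im['cx'],im['cy'],(-np.array(im['R']).T@im['t']).round(3),np.array(im['R'])[2].round(3))
s=observe(); print(s['time_s'],s['position'],np.round(s['tool_rot'],3),s['ft_force'],s['grip_width'],hold_point_z)
E
```

```text
pics
scene 44.8546542978256 265.9840735925331 189.3697601510216 [1.465 0.488 1.014] [-0.657 -0.386 -0.648]
side 43.21418546995518 259.89438753507454 185.9664258327003 [ 0.244 -0.949  1.115] [ 0.262  0.674 -0.691]
wrist 61.14093764712336 254.8638907963969 195.75622300567176 [0.164 0.532 0.373] [ 0.28  -0.133 -0.951]
0.15 [0.23552039 0.49678424 0.23086337] [[-0.904  0.428 -0.001]
 [ 0.428  0.904 -0.001]
 [ 0.    -0.001 -1.   ]] [ 0.02719738  0.21273211 -0.32516968] 0.08539843039522536 0.0187
```

View pics/scene0_b.png

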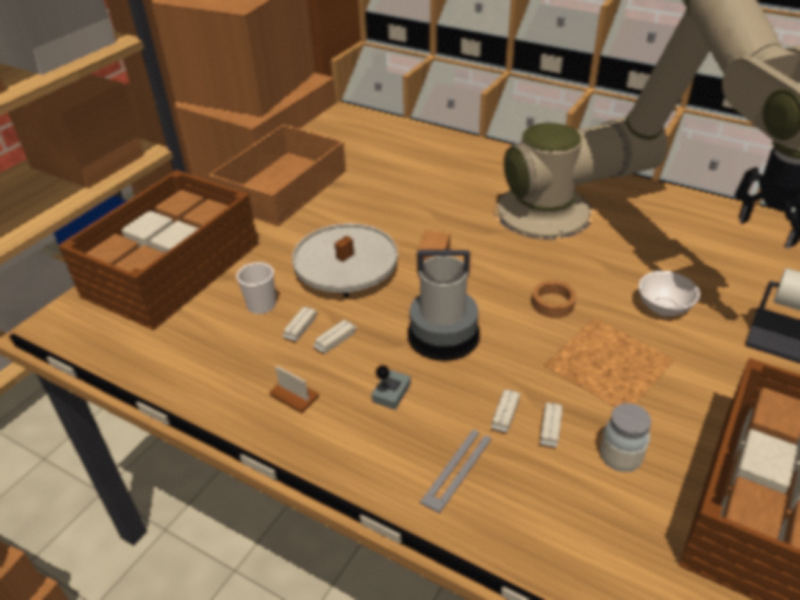

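View pics/side0_b.png

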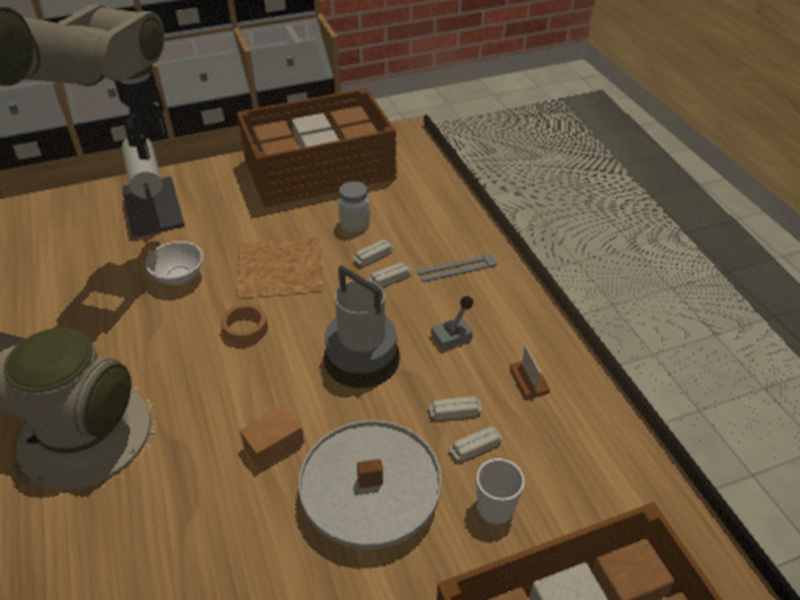

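View pics/wrist0_b.png

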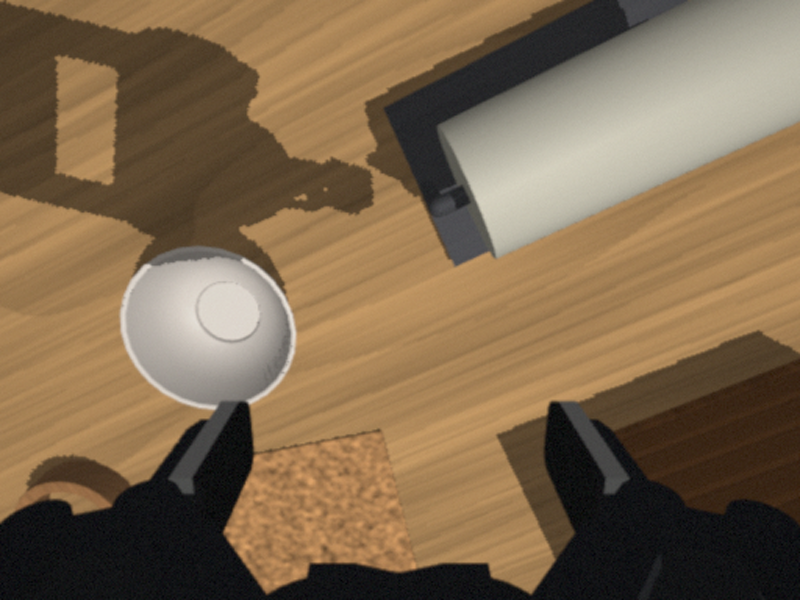

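The scene view shows the canister on the base at about (440,290), the carousel at (345,258), the mat at (612,360), the switch ball at (383,372) and four bars at (300,323), (335,335), (506,410) and (551,424). The side view shows the same layout. Next I'll take crops for exact pixels.

Run:
```python
from h import *
for f,c in [('scene0',(170,130,330,250)),('scene0',(300,150,440,310)),('side0',(180,150,340,260)),('side0',(180,255,350,355))]:
    print(f,c,big(f,crop=c))
```

```text
scene0 (170, 130, 330, 250) 5.0
scene0 (300, 150, 440, 310) 3.75
side0 (180, 150, 340, 260) 5.0
side0 (180, 255, 350, 355) 4.705882352941177
```

Run:
```python
from h import *
# white bar masks
for n,roi in [('scene0',(160,185,380,300)),('side0',(200,140,345,310))]:
    im=load(n); hsv=cv2.cvtColor(im['color'],cv2.COLOR_RGB2HSV)
    m=((hsv[...,1]<85)&(hsv[...,2]>115)).astype(np.uint8)
    k=np.zeros_like(m);k[roi[1]:roi[3],roi[0]:roi[2]]=1;m*=k
    N,l,s,c=cv2.connectedComponentsWithStats(m)
    for i in range(1,N):
        if s[i,4]>30: 
            r=cv2.minAreaRect(np.argwhere(l==i)[:,::-1].astype(np.float32)); print(n,s[i],c[i].round(1),'top',onz(im,*c[i],.018).round(3),np.round(r[1],1),round(r[2]))
```

```text
scene0 [160 185  16  16 219] [166.8 192. ] top [ 0.623 -0.387  0.018] [15. 15.] 90
scene0 [278 185  16  23 312] [285.3 195.4] top [ 0.451 -0.035  0.018] [14.4 22.6] 3
scene0 [182 197  20  21 231] [191.3 206.8] top [ 0.642 -0.272  0.018] [10.  24.7] 40
scene0 [201 205  27  20 268] [213.6 214.7] top [ 0.638 -0.189  0.018] [10.3 28.3] 56
scene0 [177 236  20  19 186] [186.6 244.6] top [ 0.781 -0.186  0.018] [25.4  9. ] 29
scene0 [238 237  24  19 107] [251.9 246.9] top [ 0.697 -0.015  0.018] [13.3 23.4] 41
scene0 [315 250  17  26 281] [323.1 262.5] top [0.652 0.189 0.018] [11.  26.7] 21
scene0 [346 258  14  28 298] [352.4 271.4] top [0.643 0.272 0.018] [11.2 27.2] 7
scene0 [285 275  21  25 133] [295.4 287.7] top [0.766 0.161 0.018] [ 4.5 30.3] 36
scene0 [296 279  18  21 114] [304.8 289.4] top [0.759 0.185 0.018] [ 4.6 25.6] 36
scene0 [160 294  12   6  39] [164.1 297.2] top [ 0.959 -0.125  0.018] [12.1  4. ] 27
side0 [326 140  19  25 220] [338.  148.2] top [0.99  0.205 0.018] [24. 18.] 90
side0 [228 153  24  13 129] [239.1 158.8] top [0.641 0.276 0.018] [ 6.9 23.3] 70
side0 [238 168  25  12 142] [249.5 173.2] top [0.649 0.193 0.018] [ 7.2 24.1] 72
side0 [275 254  34  12 261] [291.2 258.6] top [ 0.635 -0.187  0.018] [ 9.4 33. ] 84
side0 [200 269  83  41 134] [248.1 281.2] top [ 0.495 -0.216  0.018] [85.2 29.3] 16
side0 [ 200  272   80   38 2193] [238.1 292.4] top [ 0.458 -0.24   0.018] [37. 79.] 90
side0 [291 273  31  18 267] [305.6 280.9] top [ 0.641 -0.271  0.018] [10.6 29.9] 70
side0 [305 293  31  17 100] [319.6 299.4] top [ 0.651 -0.337  0.018] [16. 30.] 90
```

View pics/scene0_b_170_130.png

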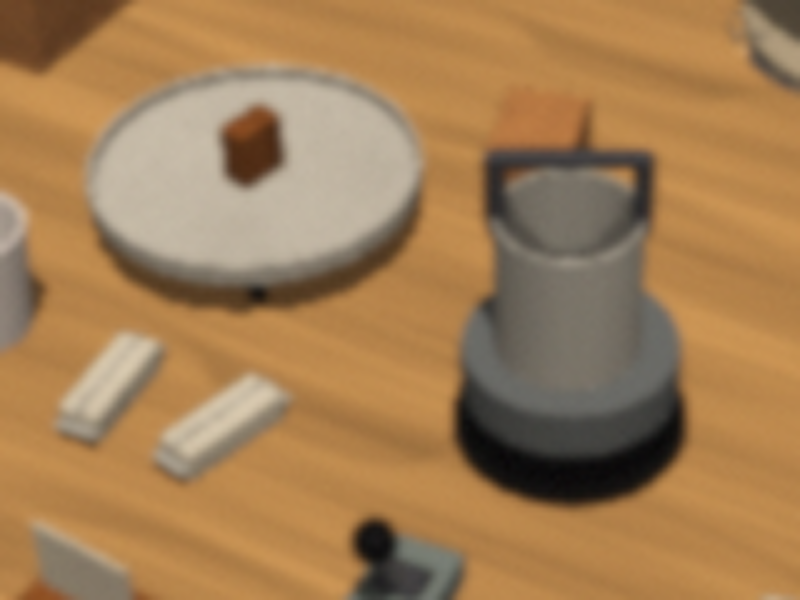

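View pics/scene0_b_300_150.png

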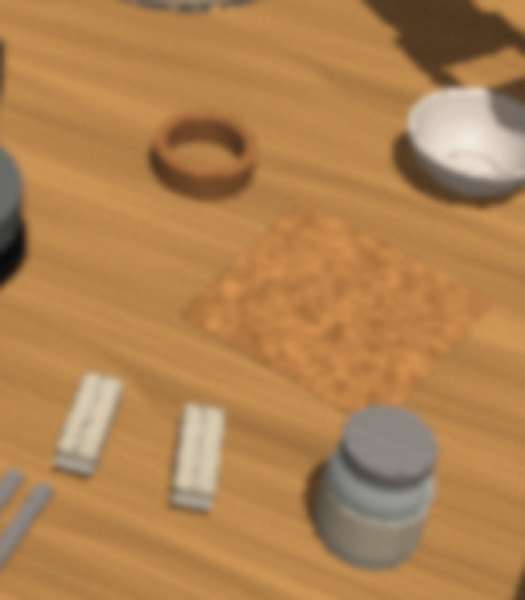

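View pics/side0_b_180_150.png

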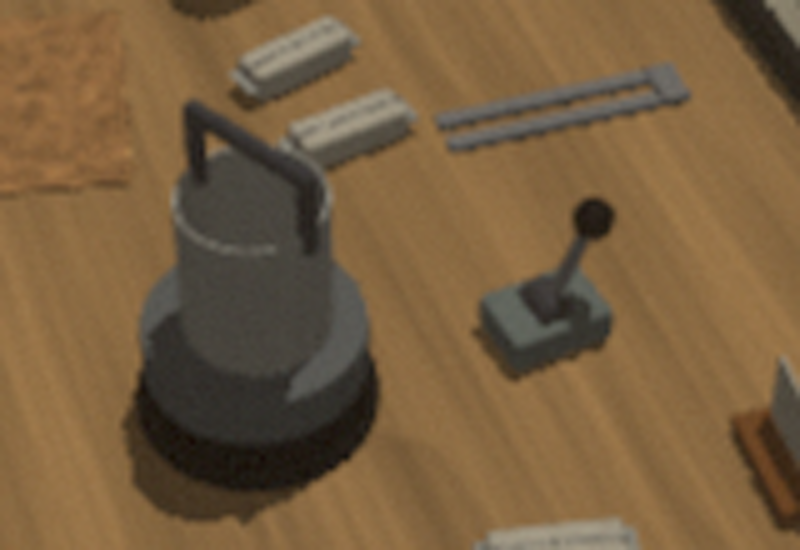

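View pics/side0_b_180_255.png

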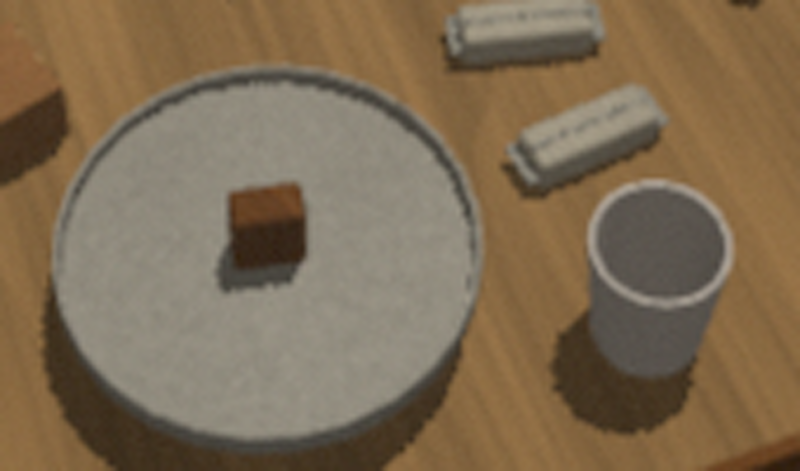

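Handle bar ends are at scene (268,161.6)/(300.4,161.6) and side (243,187.6)/(218.6,171.4). I'll triangulate these together with the base, mat, carousel and switch picks.

Run:
```python
from h import *
A=load('scene0');B=load('side0')
def T(name,a,b):
    p,e=tri(ray(A,*a),ray(B,*b)); print(name,p.round(4),'gap',round(e,4)); return p
S=lambda u,v,x,y,s:(x+u/s,y+v/s)
l=T('hL',S(490,159,170,130,5),S(314,192,180,150,5)); r=T('hR',S(652,159,170,130,5),S(194,108,180,150,5))
print('mid',(l+r)/2,np.degrees(np.arctan2(*(r-l)[1::-1])),np.linalg.norm(r-l))
for nm,p in[('L',S(490,159,170,130,5)),('R',S(652,159,170,130,5))]: print('scene z.21',nm,onz(A,*p,.21).round(4))
for nm,p in[('L',S(314,192,180,150,5)),('R',S(194,108,180,150,5))]: print('side z.21',nm,onz(B,*p,.21).round(4))
# base top left/right extremes -> from scene (463..680, y~350)
T('ball',S(376,542,170,130,5),S(594,217,180,150,5))
# mat corners
for nm,im,ps in [('scene',A,[S(310,205,300,150,3.75),S(183,313,300,150,3.75),S(372,412,300,150,3.75),S(497,303,300,150,3.75)]),('side',B,[(239/1.5625,241/1.5625),(320/1.5625,239/1.5625),(322/1.5625,291/1.5625),(239/1.5625,297/1.5625)])]:
    P=np.array([onz(im,*p,.003) for p in ps]);print('mat',nm,P[:,:2].round(3).tolist(),P.mean(0).round(3))
# grip top corners
# grip top: z = 34+28.5+22.5=85mm? feet 34 long below underside
g=[S(232,188,180,255,4.706),S(298,183,180,255,4.706),S(304,207,180,255,4.706),S(233,214,180,255,4.706)]
P=np.array([onz(B,*p,.085) for p in g]);print('grip side',P[:,:2].round(4).tolist(),P.mean(0))
g=[S(222,133,170,130,5),S(259,104,170,130,5),S(281,120,170,130,5),S(244,147,170,130,5)]
P=np.array([onz(A,*p,.085) for p in g]);print('grip scene',P[:,:2].round(4).tolist(),P.mean(0))
# tray rim ellipse: contour-based
for im,nm,pts,sc,o in [(A,'scene',[(88,175),(422,165),(260,66),(160,80),(360,92)],5,(170,130)),(B,'side',[(55,240),(482,240),(270,66),(120,125),(420,130),(150,405),(390,415),(270,442)],4.706,(180,255))]:
    P=np.array([onz(im,*S(*p,*o,sc),.050)[:2] for p in pts]); M=np.c_[2*P,np.ones(len(P))]; s=np.linalg.lstsq(M,(P**2).sum(1),rcond=None)[0]; print('rim',nm,s[:2].round(4),'r',np.sqrt(s[2]+s[:2]@s[:2]))
# base top circle
for im,nm,pts,sc,o in [(A,'scene',[(462,345),(680,350),(475,385),(665,390),(520,413),(620,412),(570,419)],5,(170,130)),(B,'side',[(140,325),(370,325),(160,380),(250,423-0),(350,375)],5,(180,150))]:
    P=np.array([onz(im,*S(*p,*o,sc),.070)[:2] for p in pts]); M=np.c_[2*P,np.ones(len(P))]; s=np.linalg.lstsq(M,(P**2).sum(1),rcond=None)[0]; print('basetop',nm,s[:2].round(4),'r',np.sqrt(s[2]+s[:2]@s[:2]))
```

```text
hL [ 0.5396 -0.0503  0.206 ] gap 0.0065
hR [0.499  0.0338 0.2093] gap 0.0055
mid [ 0.51933056 -0.00825483  0.20766511] 115.7816351773686 0.09348110336871643
scene z.21 L [ 0.5406 -0.0465  0.21  ]
scene z.21 R [0.4965 0.0351 0.21  ]
side z.21 L [ 0.5402 -0.0574  0.21  ]
side z.21 R [0.5003 0.0301 0.21  ]
ball [ 0.7316 -0.014   0.0848] gap 0.0027
mat scene [[0.327, 0.252], [0.499, 0.205], [0.527, 0.369], [0.368, 0.422]] [0.43  0.312 0.003]
mat side [[0.368, 0.426], [0.542, 0.367], [0.498, 0.2], [0.329, 0.244]] [0.434 0.309 0.003]
grip side [[0.4215, -0.2826], [0.4551, -0.2922], [0.4531, -0.3072], [0.4169, -0.298]] [ 0.43666144 -0.29498392  0.085     ]
grip scene [[0.4573, -0.303], [0.4175, -0.2996], [0.4259, -0.2761], [0.4634, -0.281]] [ 0.44101709 -0.28994515  0.085     ]
rim scene [ 0.4362 -0.2982] r 0.11449201623224398
rim side [ 0.4351 -0.3001] r 0.11419801953457698
basetop scene [ 0.5205 -0.0034] r 0.0671073833611186
basetop side [ 0.5138 -0.0192] r 0.06690965785208633
```

jog_arm:
  travel:
    - [0.0189, -0.0337, 0.0053]
    - [0.0189, -0.0337, 0.0053]
    - [0.0189, -0.0337, 0.0053]
    - [0.0189, -0.0337, 0.0053]
    - [0.0189, -0.0337, 0.0053]
    - [0.0189, -0.0337, 0.0053]
    - [0.0189, -0.0337, 0.0053]
    - [0.0189, -0.0337, 0.0053]
    - [0.0189, -0.0337, 0.0053]
    - [0.0189, -0.0337, 0.0053]
    - [0.0189, -0.0337, 0.0053]
    - [0.0189, -0.0337, 0.0053]
    - [0.0189, -0.0337, 0.0053]
    - [0.0189, -0.0337, 0.0053]
    - [0.0189, -0.0337, 0.0053]
    - [0, 0, 0]
    - [0, 0, 0]
  dr:
    - [0, 0, -0.045]
    - [0, 0, -0.045]
    - [0, 0, -0.045]
    - [0, 0, -0.045]
    - [0, 0, -0.045]
    - [0, 0, -0.045]
    - [0, 0, -0.045]
    - [0, 0, -0.045]
    - [0, 0, -0.045]
    - [0, 0, -0.045]
    - [0, 0, -0.045]
    - [0, 0, -0.045]
    - [0, 0, -0.045]
    - [0, 0, -0.045]
    - [0, 0, -0.045]
    - [0, 0, 0]
    - [0, 0, 0]
  jaw: 0.0854
  newtons: 40

```text
time_s: 1.57
position: [0.5196, -0.0101, 0.3101]
tool_rot: [[-0.435, 0.9, -0.001], [0.9, 0.435, 0.0], [0.001, -0.001, -1.0]]
ft_force: [-0.3, 0.0, -0.0]
grip_width: 0.085
```

Run:
```python
from h import *
im=snap('wrist','w1'); big('w1'); print(observe()['position'],np.round(observe()['tool_rot'],3))
for z in (.21,): print(proj(im,[.519,-.008,z]), proj(im,[.5396,-.0503,z]),proj(im,[.499,.0338,z]))
```

```text
[ 0.51902997 -0.00881096  0.31030209] [[-0.437  0.899 -0.001]
 [ 0.899  0.437  0.001]
 [ 0.001 -0.001 -1.   ]]
[254.09389433 194.60351455] [254.30957008 248.7062254 ] [254.28957712 134.91541938]
```

View pics/w1_b.png

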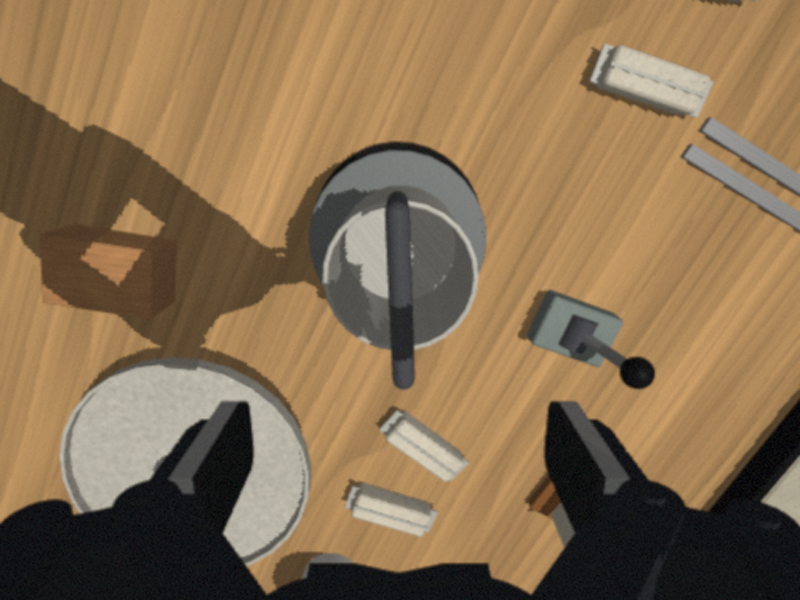

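The handle runs from about (397,195) to (404,388) in the enlarged wrist view, which is nearly vertical, so the jaws are nearly square to it.

Run:
```python
from h import *
im=load('w1'); s=1.5625
a=onz(im,398/s,200/s,.213);b=onz(im,403.5/s,380/s,.213); a2=onz(im,397.5/s,192/s,.213); b2=onz(im,404/s,389/s,.213)
print(a,b,np.degrees(np.arctan2(*(a-b)[1::-1])),np.linalg.norm(a2-b2),(a2+b2)/2)
P=np.array([onz(im,u/s,v/s,.07)[:2] for u,v in [(310,230),(320,195),(345,168),(400,150),(450,165),(478,200),(485,235),(478,270)]]); M=np.c_[2*P,np.ones(len(P))]; q=np.linalg.lstsq(M,(P**2).sum(1),rcond=None)[0]; print(q,np.sqrt(q[2]+q[:2]@q[:2]))
```

```text
[0.49695474 0.03876624 0.213     ] [ 0.53964892 -0.04303983  0.213     ] 117.55982869676332 0.1011290700046194 [ 0.51866311 -0.00282934  0.213     ]
[ 0.51683002 -0.00279666 -0.26270376] 0.06646301743573096
```

jog_arm:
  travel:
    - [-0.001, 0.005, 0]
    - [0, 0, -0.02]
    - [0, 0, -0.02]
    - [0, 0, -0.02]
    - [0, 0, -0.02]
    - [0, 0, -0.02]
    - [0, 0, -0.018]
    - [0, 0, 0]
  dr:
    - [0, 0, 0.028]
    - [0, 0, 0]
    - [0, 0, 0]
    - [0, 0, 0]
    - [0, 0, 0]
    - [0, 0, 0]
    - [0, 0, 0]
    - [0, 0, 0]

```text
time_s: 2.28
position: [0.5161, -0.0016, 0.1901]
tool_rot: [[-0.466, 0.885, -0.006], [0.885, 0.466, 0.002], [0.004, -0.004, -1.0]]
ft_force: [0.8, 0.5, 0.2]
grip_width: 0.0853
```

jog_arm:
  travel:
    - [0, 0, 0]
    - [0, 0, 0]
    - [0, 0, 0]
    - [0, 0, 0]
    - [0, 0, 0]
    - [0, 0, 0]
    - [0, 0, 0]
    - [0, 0, 0]
    - [0, 0, 0]
    - [0, 0, 0]
  dr:
    - [0, 0, 0]
    - [0, 0, 0]
    - [0, 0, 0]
    - [0, 0, 0]
    - [0, 0, 0]
    - [0, 0, 0]
    - [0, 0, 0]
    - [0, 0, 0]
    - [0, 0, 0]
    - [0, 0, 0]
  jaw: 0.0
  newtons: 70

```text
time_s: 3.12
position: [0.5182, -0.0037, 0.1934]
tool_rot: [[-0.463, 0.887, 0.001], [0.887, 0.463, -0.0], [-0.001, 0.0, -1.0]]
ft_force: [-2.2, 0.2, 5.5]
grip_width: 0.0095
```

Run:
```python
from h import *
im=snap('wrist','w2'); big('w2'); print(observe()['position'],np.round(observe()['tool_rot'],3),observe()['grip_width'],observe()['ft_force'])
snap('side','s2');big('s2')
```

```text
[ 0.51820079 -0.00371348  0.19336217] [[-0.463  0.887  0.001]
 [ 0.887  0.463 -0.   ]
 [-0.001  0.    -1.   ]] 0.009956119071290334 [-2.22056625  0.20162768  4.75114382]
```

View pics/w2_b.png

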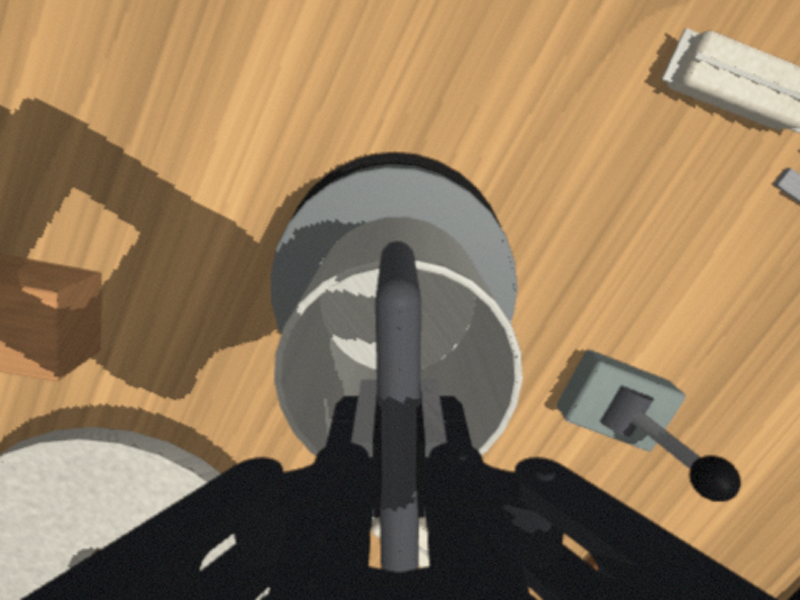

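View pics/s2_b.png

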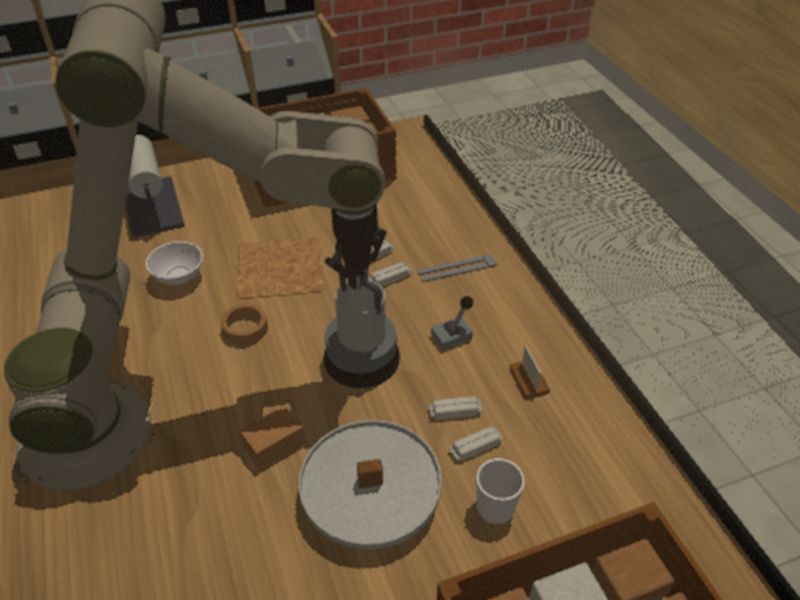

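The grip on the handle is good: the opening is 10 mm on the bar and the pads sit astride it. Lifting and moving to the mat.

jog_arm:
  travel:
    - [0, 0, 0.005]
    - [0, 0, 0.012]
    - [0, 0, 0.015]
    - [0, 0, 0.015]
    - [-0.003, 0.011, 0]
    - [-0.006, 0.022, 0]
    - [-0.0075, 0.0275, 0]
    - [-0.0075, 0.0275, 0]
    - [-0.0075, 0.0275, 0]
    - [-0.0075, 0.0275, 0]
    - [-0.0075, 0.0275, 0]
    - [-0.0075, 0.0275, 0]
    - [-0.0075, 0.0275, 0]
    - [-0.0075, 0.0275, 0]
    - [-0.0075, 0.0275, 0]
    - [-0.006, 0.022, 0]
    - [-0.003, 0.011, 0]
    - [0, 0, 0]
    - [0, 0, 0]
    - [0, 0, 0]
  dr:
    - [0, 0, 0]
    - [0, 0, 0]
    - [0, 0, 0]
    - [0, 0, 0]
    - [0, 0, 0]
    - [0, 0, 0]
    - [0, 0, 0]
    - [0, 0, 0]
    - [0, 0, 0]
    - [0, 0, 0]
    - [0, 0, 0]
    - [0, 0, 0]
    - [0, 0, 0]
    - [0, 0, 0]
    - [0, 0, 0]
    - [0, 0, 0]
    - [0, 0, 0]
    - [0, 0, 0]
    - [0, 0, 0]
    - [0, 0, 0]

```text
time_s: 4.88
position: [0.4327, 0.3092, 0.2394]
tool_rot: [[-0.462, 0.887, -0.001], [0.887, 0.462, -0.001], [-0.0, -0.001, -1.0]]
ft_force: [0.7, -0.6, -2.7]
grip_width: 0.0092
```

Run:
```python
from h import *
s=observe();print(s['position'],np.round(s['tool_rot'],3),s['grip_width'],s['ft_force'])
snap('side','s3');big('s3')
snap('scene','c3');big('c3')
```

```text
[0.4327114  0.30920152 0.23941967] [[-0.462  0.887 -0.001]
 [ 0.887  0.462 -0.001]
 [-0.    -0.001 -1.   ]] 0.009221362680368153 [ 0.74070249 -0.57380455 -2.73456165]
```

View pics/s3_b.png

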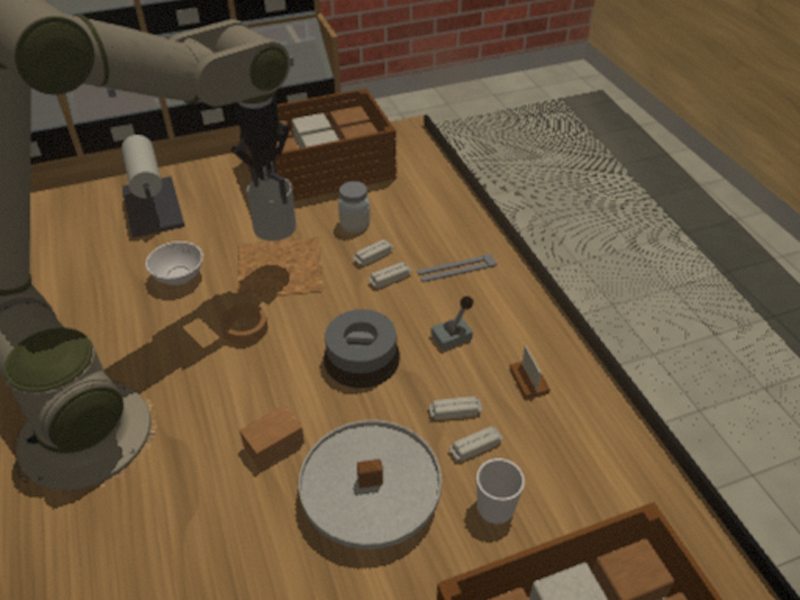

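View pics/c3_b.png

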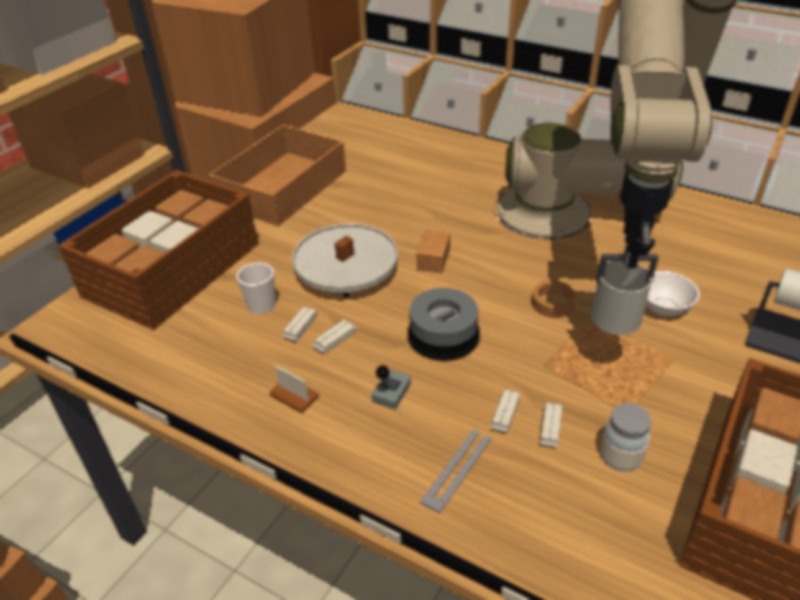

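The canister hangs upright over the mat, and the slot is now visible on the base. Lowering.

jog_arm:
  travel:
    - [0, 0, -0.01]
    - [0, 0, -0.018]
    - [0, 0, -0.018]
    - [0, 0, -0.018]
    - [0, 0, -0.018]
    - [0, 0, -0.012]
    - [0, 0, -0.008]
    - [0, 0, -0.004]
    - [0, 0, -0.003]
    - [0, 0, -0.002]
    - [0, 0, 0]
    - [0, 0, 0]
    - [0, 0, 0]
  dr:
    - [0, 0, 0]
    - [0, 0, 0]
    - [0, 0, 0]
    - [0, 0, 0]
    - [0, 0, 0]
    - [0, 0, 0]
    - [0, 0, 0]
    - [0, 0, 0]
    - [0, 0, 0]
    - [0, 0, 0]
    - [0, 0, 0]
    - [0, 0, 0]
    - [0, 0, 0]

```text
time_s: 6.07
position: [0.4329, 0.3101, 0.1293]
tool_rot: [[-0.463, 0.887, 0.001], [0.887, 0.463, 0.0], [-0.0, 0.001, -1.0]]
ft_force: [0.2, -1.4, -2.5]
grip_width: 0.0095
```

jog_arm:
  travel:
    - [0, 0, -0.0015]
    - [0, 0, -0.0015]
    - [0, 0, -0.001]
    - [0, 0, 0]
    - [0, 0, 0]
  dr:
    - [0, 0, 0]
    - [0, 0, 0]
    - [0, 0, 0]
    - [0, 0, 0]
    - [0, 0, 0]

```text
time_s: 6.48
position: [0.4328, 0.3102, 0.1263]
tool_rot: [[-0.463, 0.886, 0.002], [0.886, 0.463, 0.001], [-0.0, 0.002, -1.0]]
ft_force: [-4.5, -1.9, 10.3]
grip_width: 0.0096
```

jog_arm:
  travel:
    - [0, 0, 0.0005]
    - [0, 0, 0]
    - [0, 0, 0]
    - [0, 0, 0]
    - [0, 0, 0]
    - [0, 0, 0]
    - [0, 0, 0]
    - [0, 0, 0.01]
    - [0, 0, 0.02]
    - [0, 0, 0.03]
    - [0, 0, 0.035]
    - [0, 0, 0.035]
    - [0, 0, 0.035]
    - [0, 0, 0.02]
    - [0, 0, 0]
  dr:
    - [0, 0, 0]
    - [0, 0, 0]
    - [0, 0, 0]
    - [0, 0, 0]
    - [0, 0, 0]
    - [0, 0, 0]
    - [0, 0, 0]
    - [0, 0, 0]
    - [0, 0, 0]
    - [0, 0, 0]
    - [0, 0, 0]
    - [0, 0, 0]
    - [0, 0, 0]
    - [0, 0, 0]
    - [0, 0, 0]
  jaw: 0.08

```text
time_s: 7.73
position: [0.4336, 0.3104, 0.315]
tool_rot: [[-0.463, 0.886, 0.008], [0.886, 0.463, 0.003], [-0.001, 0.009, -1.0]]
ft_force: [0.2, 0.6, 0.6]
grip_width: 0.08
```

Run:
```python
from h import *
s=observe();print(s['position'],s['q'],s['ft_force'])
snap('side','s4');big('s4',crop=(120,80,340,260))
snap('wrist','w4');big('w4')
```

```text
[0.43362178 0.31043088 0.31503297] [ 2.28698454e+01  1.72401414e+01  6.75220610e+01  1.24133350e-03
  9.47353389e+01 -4.69805109e+00] [0.2168979  0.5540616  0.60166257]
```

View pics/s4_b_120_80.png

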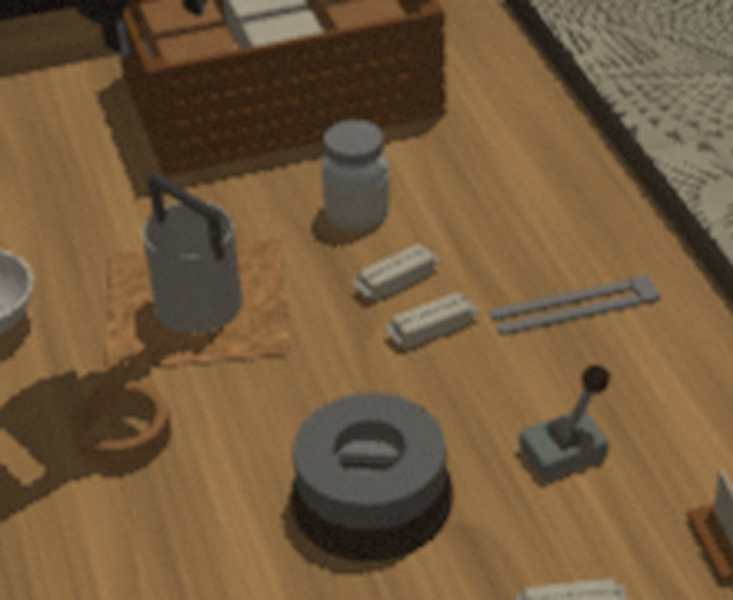

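View pics/w4_b.png

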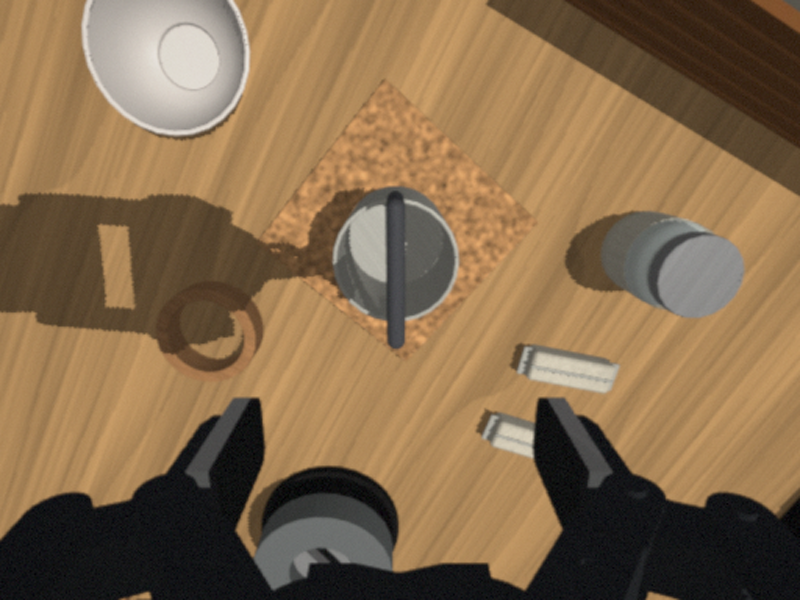

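The canister stands in the middle of the mat. Now I'll look straight into the base well.

jog_arm:
  travel:
    - [0.0064, -0.0242, 0.003]
    - [0.0064, -0.0242, 0.003]
    - [0.0064, -0.0242, 0]
    - [0.0064, -0.0242, 0]
    - [0.0064, -0.0242, 0]
    - [0.0064, -0.0242, 0]
    - [0.0064, -0.0242, 0]
    - [0.0064, -0.0242, -0.005]
    - [0.0064, -0.0242, -0.005]
    - [0.0064, -0.0242, -0.01]
    - [0.0064, -0.0242, -0.01]
    - [0.0064, -0.0242, -0.01]
    - [0.0064, -0.0242, -0.01]
    - [0, 0, 0]
    - [0, 0, 0]
  dr:
    - [0, 0, 0.07]
    - [0, 0, 0.07]
    - [0, 0, 0.07]
    - [0, 0, 0.07]
    - [0, 0, 0.07]
    - [0, 0, 0.07]
    - [0, 0, 0.07]
    - [0, 0, 0.07]
    - [0, 0, 0.07]
    - [0, 0, 0.07]
    - [0, 0, 0.07]
    - [0, 0, 0.07]
    - [0, 0, 0.07]
    - [0, 0, 0]
    - [0, 0, 0]

```text
time_s: 9.08
position: [0.5153, -0.0053, 0.2644]
tool_rot: [[-0.983, 0.182, -0.004], [0.182, 0.983, 0.001], [0.004, 0.0, -1.0]]
ft_force: [-0.4, 0.4, -0.0]
grip_width: 0.0797
```

Run:
```python
from h import *
s=observe();print(s['position'],s['q'],s['tool_rot'][:2])
snap('wrist','w5');big('w5')
```

```text
[ 0.51533272 -0.00530658  0.26437719] [-1.37737824e+01  1.71134181e+01  7.59407827e+01  9.15529443e-03
  8.71874847e+01 -9.33094388e+01] [[-0.98335811  0.18163245 -0.00405889]
 [ 0.18162919  0.98336641  0.00115931]]
```

View pics/w5_b.png

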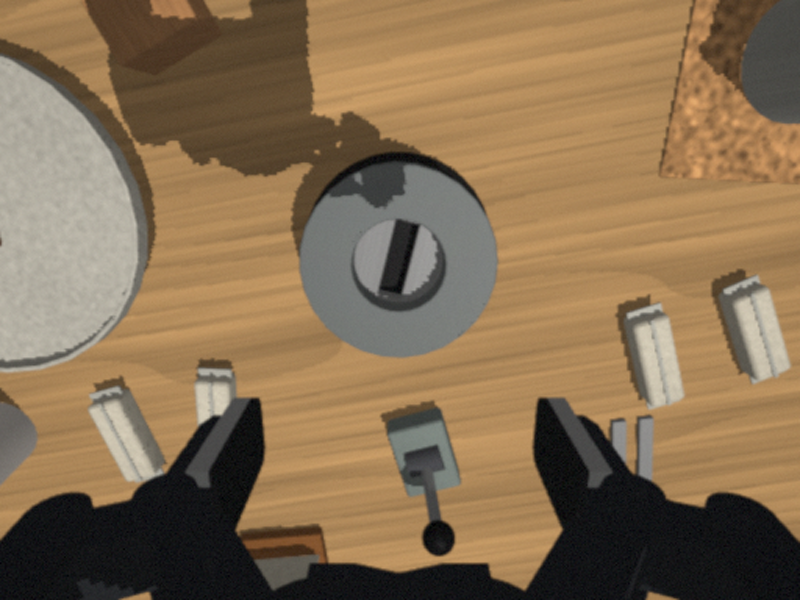

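The base top spans about (300–497, 155–357) and the dark slot runs from about (406,220) to (390,293). I'll measure both.

Run:
```python
from h import *
im=load('w5'); g=cv2.cvtColor(im['color'],cv2.COLOR_RGB2GRAY)
big('w5',crop=(180,90,340,240))
m=((g<75)).astype(np.uint8); m[:138]=0;m[190:]=0;m[:,:235]=0;m[:,275:]=0
N,l,s,c=cv2.connectedComponentsWithStats(m)
for i in range(1,N):
    if s[i,4]>50:
        p=np.argwhere(l==i)[:,::-1].astype(np.float32); r=cv2.minAreaRect(p); print(s[i],c[i],r)
        b=cv2.boxPoints(r); P=np.array([onz(im,*q,.049) for q in b]); print(P.round(4)); print(P.mean(0), [ (np.linalg.norm(P[k]-P[k-1]).round(4),np.degrees(np.arctan2(*(P[k]-P[k-1])[1::-1])).round(1)) for k in range(4)])
hsv=cv2.cvtColor(im['color'],cv2.COLOR_RGB2HSV)
m=((hsv[...,1]<70)&(hsv[...,0]>80)&(g>60)&(g<170)).astype(np.uint8); m[:100]=0;m[232:]=0;m[:,:185]=0;m[:,325:]=0
cs=max(cv2.findContours(m,cv2.RETR_EXTERNAL,cv2.CHAIN_APPROX_NONE)[0],key=cv2.contourArea)[:,0]
cs=cs[cs[:,1]>120]
P=np.array([onz(im,*q,.07)[:2] for q in cs])
for _ in range(4):
    M=np.c_[2*P,np.ones(len(P))]; q=np.linalg.lstsq(M,(P**2).sum(1),rcond=None)[0]; r=np.sqrt(q[2]+q[:2]@q[:2]); e=abs(np.linalg.norm(P-q[:2],axis=1)-r); P=P[e<max(.0015,2*e.std())]
print('base',q[:2],r,len(P))
```

```text
[243 140  25  50 728] [254.73214286 165.12637363] ((254.736572265625, 165.72926330566406), (16.133739471435547, 50.426666259765625), 12.094757080078125)
[[ 0.5405 -0.0242  0.049 ]
 [ 0.4874 -0.0019  0.049 ]
 [ 0.4941  0.0145  0.049 ]
 [ 0.5478 -0.0071  0.049 ]]
[ 0.51747541 -0.00470474  0.049     ] [(np.float64(0.0186), np.float64(-113.1)), (np.float64(0.0577), np.float64(157.2)), (np.float64(0.0177), np.float64(67.5)), (np.float64(0.0579), np.float64(-21.9))]
[262 181  13   9  56] [270.25 186.5 ] ((268.0, 185.0), (8.0, 12.0), 90.0)
[[ 5.358e-01  5.000e-04  4.900e-02]
 [ 5.383e-01  1.390e-02  4.900e-02]
 [ 5.477e-01  1.230e-02  4.900e-02]
 [ 5.452e-01 -1.200e-03  4.900e-02]]
[0.54175133 0.00637407 0.049     ] [(np.float64(0.0095), np.float64(169.9)), (np.float64(0.0137), np.float64(79.5)), (np.float64(0.0095), np.float64(-9.4)), (np.float64(0.0138), np.float64(-100.5))]
base [ 0.45990781 -0.02610902] 0.004533314608222931 14
```

View pics/w5_b_180_90.png

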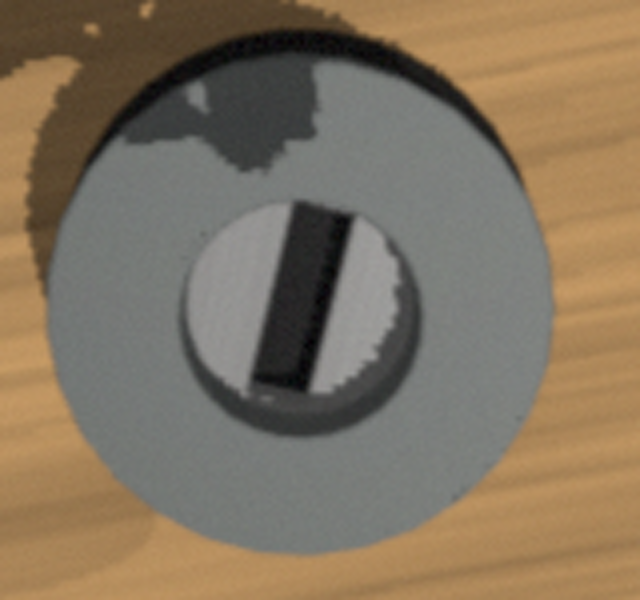

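Run:
```python
from h import *
im=load('w5'); o=lambda u,v,z: onz(im,180+u/4,90+v/4,z)[:2]
for a,b in [((297,202),(252,383)),((353,216),(308,391))]:
    p,q=o(*a,.049),o(*b,.049); print(p,q,np.degrees(np.arctan2(*(q-p)[::-1])),np.linalg.norm(p-q))
def fit(pts,z):
    P=np.array([o(*x,z) for x in pts]); M=np.c_[2*P,np.ones(len(P))]; q=np.linalg.lstsq(M,(P**2).sum(1),rcond=None)[0]; print(q[:2],np.sqrt(q[2]+q[:2]@q[:2]))
fit([(47,310),(552,310),(302,553),(100,465),(507,460),(200,532),(60,240),(540,240),(400,533)],.07)
fit([(181,310),(421,318),(302,437),(215,395),(390,390),(300,200)][:5],.07)
```

```text
[4.88976232e-01 1.53007273e-04] [ 0.53739639 -0.02193357] -24.5198318176333 0.053219628494022946
[0.49555203 0.01460235] [ 0.54266711 -0.00659461] -24.22286408199664 0.051663731952884824
[ 0.51782634 -0.00427   ] 0.06686132073993446
[ 0.51708147 -0.00405839] 0.03161262837647427
```

The slot is at about −24°, centred on (0.5175, −0.0045), and the sizes check out. Next, view the carousel from above.

jog_arm:
  travel:
    - [-0.0072, -0.0266, 0]
    - [-0.0072, -0.0266, 0]
    - [-0.0072, -0.0266, 0]
    - [-0.0072, -0.0266, 0]
    - [-0.0072, -0.0266, 0]
    - [-0.0072, -0.0266, 0]
    - [-0.0072, -0.0266, 0]
    - [-0.0072, -0.0266, 0]
    - [-0.0072, -0.0266, 0]
    - [-0.0072, -0.0266, 0]
    - [-0.0072, -0.0266, 0]
    - [0, 0, 0]
    - [0, 0, 0]
  dr:
    - [0, 0, 0]
    - [0, 0, 0]
    - [0, 0, 0]
    - [0, 0, 0]
    - [0, 0, 0]
    - [0, 0, 0]
    - [0, 0, 0]
    - [0, 0, 0]
    - [0, 0, 0]
    - [0, 0, 0]
    - [0, 0, 0]
    - [0, 0, 0]
    - [0, 0, 0]

```text
time_s: 10.22
position: [0.4367, -0.297, 0.2661]
tool_rot: [[-0.984, 0.18, -0.0], [0.18, 0.984, 0.001], [0.0, 0.001, -1.0]]
ft_force: [-0.4, 0.8, -0.6]
grip_width: 0.0801
```

Run:
```python
from h import *
s=observe();print(s['position'],s['q'],s['tool_rot'][:2])
snap('wrist','w6');big('w6')
```

```text
[ 0.43668724 -0.29703535  0.26613874] [-4.70877047e+01  1.82776476e+01  7.39344137e+01  1.85905837e-02
  8.78170593e+01 -1.26701487e+02] [[-9.83612612e-01  1.80294810e-01 -1.08588972e-04]
 [ 1.80294717e-01  9.83612456e-01  5.93001405e-04]]
```

View pics/w6_b.png

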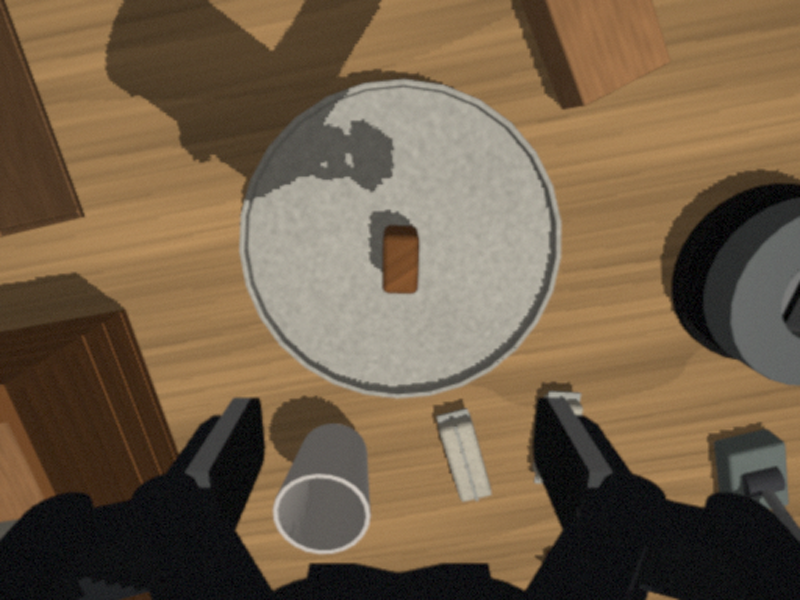

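The grip top is at about (383–419, 226–293), nearly square with the jaws, and the rim spans x 240–560. Measuring exactly.

Run:
```python
from h import *
im=load('w6'); hsv=cv2.cvtColor(im['color'],cv2.COLOR_RGB2HSV)
m=((hsv[...,1]>120)).astype(np.uint8); m[:130]=0;m[200:]=0;m[:,:225]=0;m[:,285:]=0
N,l,s,c=cv2.connectedComponentsWithStats(m)
i=1+np.argmax(s[1:,4]); p=np.argwhere(l==i)[:,::-1].astype(np.float32); r=cv2.minAreaRect(p); b=cv2.boxPoints(r); print(r)
P=np.array([onz(im,*q,.085) for q in b]); print(P.mean(0), [ (np.linalg.norm(P[k]-P[k-1]).round(4),np.degrees(np.arctan2(*(P[k]-P[k-1])[1::-1])).round(1)) for k in range(4)])
pts=[(240,245),(560,240),(400,79),(292,130),(510,130),(270,335),(535,330),(400,397)]
for z in(.05,):
    P=np.array([onz(im,u/1.5625,v/1.5625,z)[:2] for u,v in pts]); M=np.c_[2*P,np.ones(len(P))]; q=np.linalg.lstsq(M,(P**2).sum(1),rcond=None)[0]; print(z,q[:2],np.sqrt(q[2]+q[:2]@q[:2]))
```

```text
((256.0, 165.5), (41.0, 22.0), 90.0)
[ 0.43174202 -0.2937146   0.085     ] [(np.float64(0.0425), np.float64(169.1)), (np.float64(0.0219), np.float64(79.6)), (np.float64(0.0425), np.float64(-9.7)), (np.float64(0.0228), np.float64(-100.4))]
0.05 [ 0.43772619 -0.29426139] 0.1145710699371831
```

jog_arm:
  travel:
    - [-0.0017, 0.003, -0.02]
    - [0, 0, -0.03]
    - [0, 0, -0.035]
    - [0, 0, -0.035]
    - [0, 0, -0.03]
    - [0, 0, -0.025]
    - [0, 0, -0.02]
    - [0, 0, -0.012]
    - [0, 0, -0.007]
    - [0, 0, -0.003]
    - [0, 0, 0]
    - [0, 0, 0]
  dr:
    - [0, 0, 0]
    - [0, 0, 0]
    - [0, 0, 0]
    - [0, 0, 0]
    - [0, 0, 0]
    - [0, 0, 0]
    - [0, 0, 0]
    - [0, 0, 0]
    - [0, 0, 0]
    - [0, 0, 0]
    - [0, 0, 0]
    - [0, 0, 0]

```text
time_s: 11.27
position: [0.4355, -0.2941, 0.0502]
tool_rot: [[-0.984, 0.178, 0.001], [0.178, 0.984, -0.001], [-0.001, -0.001, -1.0]]
ft_force: [0.2, -0.6, 0.4]
grip_width: 0.0798
```

jog_arm:
  travel:
    - [0, 0, 0]
    - [0, 0, 0]
    - [0, 0, 0]
    - [0, 0, 0]
    - [0, 0, 0]
    - [0, 0, 0]
    - [0, 0, 0]
    - [0, 0, 0]
    - [0, 0, 0]
    - [0, 0, 0]
  dr:
    - [0, 0, 0]
    - [0, 0, 0]
    - [0, 0, 0]
    - [0, 0, 0]
    - [0, 0, 0]
    - [0, 0, 0]
    - [0, 0, 0]
    - [0, 0, 0]
    - [0, 0, 0]
    - [0, 0, 0]
  jaw: 0.0
  newtons: 100

```text
time_s: 12.1
position: [0.4352, -0.2947, 0.0499]
tool_rot: [[-0.984, 0.179, 0.001], [0.179, 0.984, -0.001], [-0.001, -0.001, -1.0]]
ft_force: [-1.0, 1.1, 4.8]
grip_width: 0.0228
```

Run:
```python
from h import *
s=observe();print(s['position'],s['ft_force'],s['grip_width'],np.round(s['tool_rot'],4).tolist())
snap('wrist','w7');big('w7')
```

```text
[ 0.43516284 -0.29465222  0.0499256 ] [-1.00090101  1.12040183  4.81015285] 0.022768792585407635 [[-0.9838, 0.179, 0.0008], [0.179, 0.9838, -0.001], [-0.001, -0.0009, -1.0]]
```

View pics/w7_b.png

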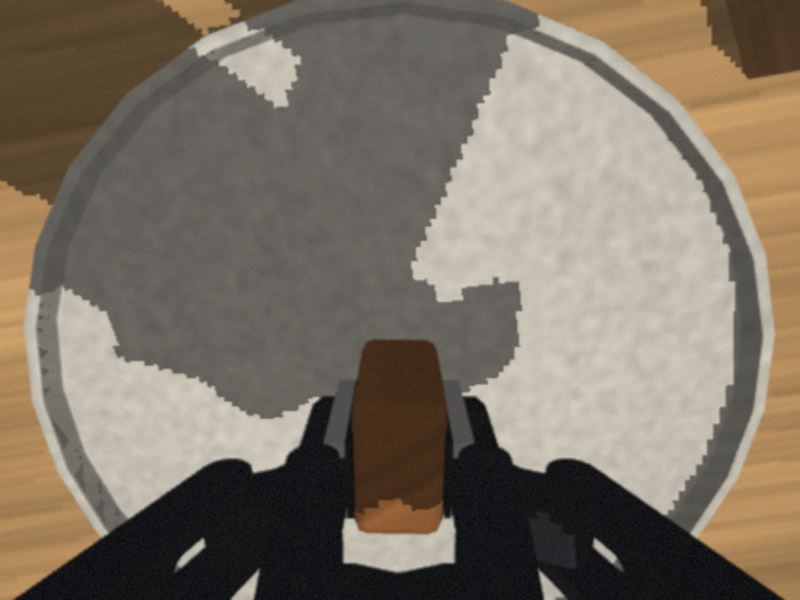

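Run:
```python
from h import *
im=load('w7')
pts=[(25,330),(37,255),(75,165),(130,97),(200,40),(773,330),(765,250),(733,165),(680,100),(600,35),(40,425),(95,522),(765,405),(702,525)]
for z in(.045,.05,):
    P=np.array([onz(im,u/1.5625,v/1.5625,z)[:2] for u,v in pts]); M=np.c_[2*P,np.ones(len(P))]; q=np.linalg.lstsq(M,(P**2).sum(1),rcond=None)[0]; r=np.sqrt(q[2]+q[:2]@q[:2]); print(z,q[:2],r,(np.linalg.norm(P-q[:2],axis=1)-r).round(4))
a=onz(im,399/1.5625,532/1.5625,.085);print('grip +x end',a)
d=np.array([np.cos(np.radians(-10.3)),np.sin(np.radians(-10.3))]);print('centre from end',a[:2]-.02*d)
```

```text
0.045 [ 0.43748962 -0.29330729] 0.1183249232570255 [ 0.0007 -0.0003 -0.0006 -0.0008 -0.0002 -0.0003  0.0001  0.0007 -0.
  0.0006  0.001  -0.0002  0.0003 -0.0007]
0.05 [ 0.4347589  -0.29283733] 0.1143008773958178 [ 0.0007 -0.0003 -0.0006 -0.0008 -0.0001 -0.0003  0.0001  0.0007 -0.
  0.0005  0.001  -0.0002  0.0003 -0.0007]
grip +x end [ 0.45262612 -0.29665528  0.085     ]
centre from end [ 0.43294842 -0.29307924]
```

Grip is on centre; the rim fit puts the carousel axis within about 1–2 mm of the TCP. Lifting and carrying it over the base, turning to −24°.

jog_arm:
  travel:
    - [0, 0, 0.005]
    - [0, 0, 0.015]
    - [0, 0, 0.02]
    - [0, 0, 0.025]
    - [0, 0, 0.025]
    - [0, 0, 0.015]
    - [0.0068, 0.02406, 0]
    - [0.0068, 0.02406, 0]
    - [0.0068, 0.02406, 0]
    - [0.0068, 0.02406, 0]
    - [0.0068, 0.02406, 0]
    - [0.0068, 0.02406, 0]
    - [0.0068, 0.02406, 0]
    - [0.0068, 0.02406, 0]
    - [0.0068, 0.02406, 0]
    - [0.0068, 0.02406, 0]
    - [0.0068, 0.02406, 0]
    - [0.0068, 0.02406, 0]
    - [0, 0, 0]
    - [0, 0, 0]
  dr:
    - [0, 0, 0]
    - [0, 0, 0]
    - [0, 0, 0]
    - [0, 0, 0]
    - [0, 0, 0]
    - [0, 0, 0]
    - [0, 0, -0.02]
    - [0, 0, -0.02]
    - [0, 0, -0.02]
    - [0, 0, -0.02]
    - [0, 0, -0.02]
    - [0, 0, -0.02]
    - [0, 0, -0.02]
    - [0, 0, -0.02]
    - [0, 0, -0.02]
    - [0, 0, -0.02]
    - [0, 0, -0.02]
    - [0, 0, -0.02]
    - [0, 0, 0]
    - [0, 0, 0]

```text
time_s: 13.82
position: [0.5161, -0.0044, 0.1538]
tool_rot: [[-0.914, 0.405, -0.002], [0.405, 0.914, 0.0], [0.002, -0.0, -1.0]]
ft_force: [0.0, 0.4, -4.8]
grip_width: 0.023
```

Run:
```python
from h import *
s=observe();print(s['position'],s['ft_force'],s['grip_width'],np.round(s['tool_rot'],4).tolist(),np.degrees(np.arctan2(-s['tool_rot'][1][0],-s['tool_rot'][0][0])))
A=snap('scene','c8');big('c8',crop=(150,90,360,250));B=snap('side','s8');big('s8',crop=(140,100,340,260))
```

```text
[ 0.51611691 -0.00443918  0.15384762] [ 0.04446728  0.42810423 -4.75206989] 0.022968871014522378 [[-0.9141, 0.4054, -0.0017], [0.4054, 0.9141, 0.0003], [0.0017, -0.0004, -1.0]] -23.915256592428577
```

View pics/s8_b_140_100.png

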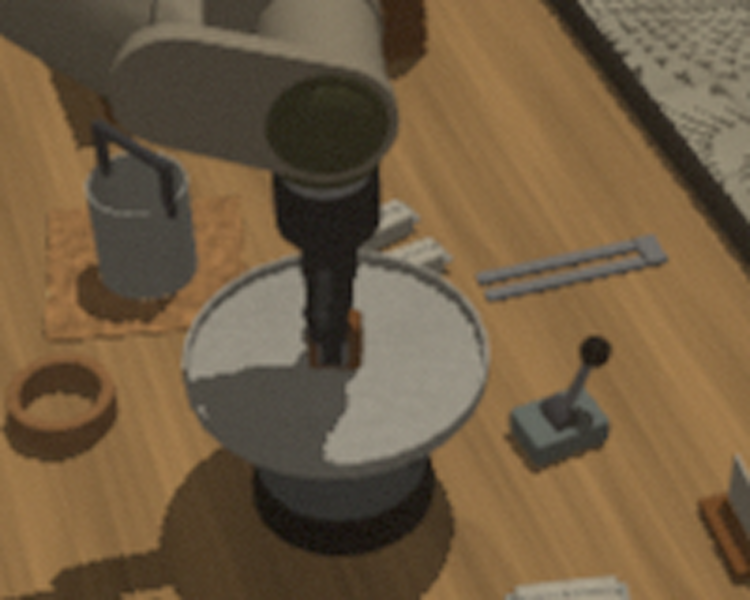

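View pics/c8_b_150_90.png

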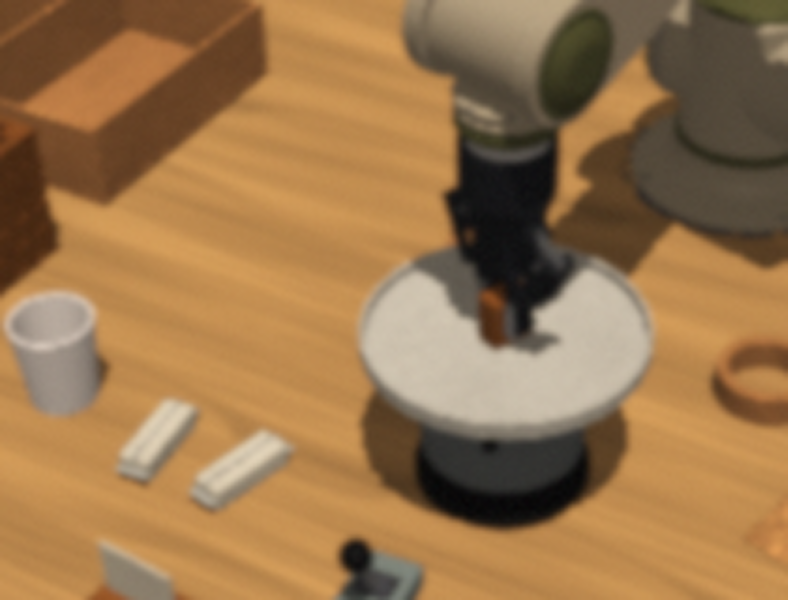

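jog_arm:
  travel:
    - [0.001, -0.0015, -0.005]
    - [0, 0, -0.01]
    - [0, 0, -0.012]
    - [0, 0, -0.01]
    - [0, 0, -0.005]
    - [0, 0, -0.002]
    - [0, 0, 0]
    - [0, 0, 0]
  dr:
    - [0, 0, 0]
    - [0, 0, 0]
    - [0, 0, 0]
    - [0, 0, 0]
    - [0, 0, 0]
    - [0, 0, 0]
    - [0, 0, 0]
    - [0, 0, 0]

```text
time_s: 14.58
position: [0.5177, -0.0074, 0.1107]
tool_rot: [[-0.913, 0.408, 0.001], [0.408, 0.913, -0.0], [-0.001, 0.0, -1.0]]
ft_force: [0.6, -0.5, -4.1]
grip_width: 0.0227
```

jog_arm:
  travel:
    - [0, 0, -0.001]
    - [0, 0, -0.001]
    - [0, 0, -0.001]
    - [0, 0, -0.001]
    - [0, 0, 0]
    - [0, 0, 0]
  dr:
    - [0, 0, 0]
    - [0, 0, 0]
    - [0, 0, 0]
    - [0, 0, 0]
    - [0, 0, 0]
    - [0, 0, 0]

```text
time_s: 15.08
position: [0.5175, -0.007, 0.1063]
tool_rot: [[-0.913, 0.407, -0.0], [0.407, 0.913, -0.0], [0.0, -0.0, -1.0]]
ft_force: [0.5, -0.0, -4.9]
grip_width: 0.0229
```

jog_arm:
  travel:
    - [0, 0, -0.001]
    - [0, 0, -0.001]
    - [0, 0, -0.001]
    - [0, 0, 0]
  dr:
    - [0, 0, 0]
    - [0, 0, 0]
    - [0, 0, 0]
    - [0, 0, 0]

```text
time_s: 15.42
position: [0.5174, -0.007, 0.1031]
tool_rot: [[-0.913, 0.408, -0.0], [0.408, 0.913, 0.0], [0.0, -0.0, -1.0]]
ft_force: [0.0, 0.0, -3.2]
grip_width: 0.0226
```

jog_arm:
  travel:
    - [0, 0, -0.001]
    - [0, 0, -0.001]
    - [0, 0, -0.001]
    - [0, 0, -0.001]
    - [0, 0, 0]
  dr:
    - [0, 0, 0]
    - [0, 0, 0]
    - [0, 0, 0]
    - [0, 0, 0]
    - [0, 0, 0]

```text
time_s: 15.83
position: [0.5175, -0.007, 0.0991]
tool_rot: [[-0.913, 0.408, -0.0], [0.408, 0.913, 0.0], [0.0, -0.0, -1.0]]
ft_force: [0.4, -0.7, -4.7]
grip_width: 0.0226
```

jog_arm:
  travel:
    - [0, 0, -0.001]
    - [0, 0, -0.001]
    - [0, 0, 0]
    - [0, 0, 0]
  dr:
    - [0, 0, 0]
    - [0, 0, 0]
    - [0, 0, 0]
    - [0, 0, 0]

```text
time_s: 16.17
position: [0.5175, -0.0071, 0.0973]
tool_rot: [[-0.913, 0.408, -0.0], [0.408, 0.913, 0.0], [0.0, -0.0, -1.0]]
ft_force: [-0.5, -0.5, -5.3]
grip_width: 0.023
```

jog_arm:
  travel:
    - [0, 0, -0.001]
    - [0, 0, -0.001]
    - [0, 0, -0.001]
    - [0, 0, 0]
    - [0, 0, 0]
  dr:
    - [0, 0, 0]
    - [0, 0, 0]
    - [0, 0, 0]
    - [0, 0, 0]
    - [0, 0, 0]

```text
time_s: 16.58
position: [0.5175, -0.007, 0.0942]
tool_rot: [[-0.913, 0.408, -0.0], [0.408, 0.913, 0.0], [0.0, -0.0, -1.0]]
ft_force: [-1.0, 0.4, -4.7]
grip_width: 0.0232
```

jog_arm:
  travel:
    - [0, 0, -0.001]
    - [0, 0, -0.001]
    - [0, 0, -0.001]
    - [0, 0, 0]
    - [0, 0, 0]
  dr:
    - [0, 0, 0]
    - [0, 0, 0]
    - [0, 0, 0]
    - [0, 0, 0]
    - [0, 0, 0]

```text
time_s: 17.0
position: [0.5175, -0.007, 0.0912]
tool_rot: [[-0.913, 0.408, -0.0], [0.408, 0.913, 0.0], [0.0, -0.0, -1.0]]
ft_force: [-0.2, 0.6, -4.5]
grip_width: 0.0227
```

It is already past the key-on-disc height with no resistance, so the key is in the slot. Seating it.

jog_arm:
  travel:
    - [0, 0, -0.001]
    - [0, 0, -0.001]
    - [0, 0, -0.001]
    - [0, 0, -0.001]
    - [0, 0, 0]
    - [0, 0, 0]
  dr:
    - [0, 0, 0]
    - [0, 0, 0]
    - [0, 0, 0]
    - [0, 0, 0]
    - [0, 0, 0]
    - [0, 0, 0]

```text
time_s: 17.5
position: [0.5175, -0.007, 0.0872]
tool_rot: [[-0.913, 0.408, -0.0], [0.408, 0.913, 0.0], [0.0, -0.0, -1.0]]
ft_force: [-0.5, 0.7, -5.1]
grip_width: 0.0228
```

jog_arm:
  travel:
    - [0, 0, -0.001]
    - [0, 0, -0.001]
    - [0, 0, 0]
    - [0, 0, 0]
  dr:
    - [0, 0, 0]
    - [0, 0, 0]
    - [0, 0, 0]
    - [0, 0, 0]

```text
time_s: 17.83
position: [0.5176, -0.007, 0.086]
tool_rot: [[-0.913, 0.407, 0.001], [0.407, 0.913, -0.0], [-0.001, 0.0, -1.0]]
ft_force: [-3.6, 1.6, 5.6]
grip_width: 0.0227
```

Contact came at TCP z = 0.086, which is exactly the home height. Releasing and backing off.

jog_arm:
  travel:
    - [0, 0, 0]
    - [0, 0, 0]
    - [0, 0, 0]
    - [0, 0, 0]
    - [0, 0, 0]
    - [0, 0, 0]
    - [0, 0, 0]
    - [0, 0, 0.01]
    - [0, 0, 0.02]
    - [0, 0, 0.03]
    - [0, 0, 0.035]
    - [0, 0, 0.035]
    - [0, 0, 0.03]
    - [0, 0, 0.03]
    - [0, 0, 0]
    - [0, 0, 0]
  dr:
    - [0, 0, 0]
    - [0, 0, 0]
    - [0, 0, 0]
    - [0, 0, 0]
    - [0, 0, 0]
    - [0, 0, 0]
    - [0, 0, 0]
    - [0, 0, 0]
    - [0, 0, 0]
    - [0, 0, 0]
    - [0, 0, 0]
    - [0, 0, 0]
    - [0, 0, 0]
    - [0, 0, 0]
    - [0, 0, 0]
    - [0, 0, 0]
  jaw: 0.07

```text
time_s: 19.17
position: [0.5179, -0.0071, 0.2765]
tool_rot: [[-0.913, 0.408, 0.003], [0.408, 0.913, -0.001], [-0.003, 0.001, -1.0]]
ft_force: [-0.1, -0.8, -0.7]
grip_width: 0.0701
```

Run:
```python
from h import *
s=observe();print(s['position'],s['q'],s['ft_force'])
snap('side','s9');big('s9',crop=(140,130,340,290))
snap('scene','c9');big('c9',crop=(150,90,430,300))
snap('wrist','w9');big('w9')
```

```text
[ 0.51785859 -0.00709845  0.27648772] [-1.38971702e+01  1.67782091e+01  7.44258721e+01 -2.52456446e-03
  8.86171628e+01 -7.98466392e+01] [-0.12149103 -0.79725833 -0.71397675]
```

View pics/s9_b_140_130.png

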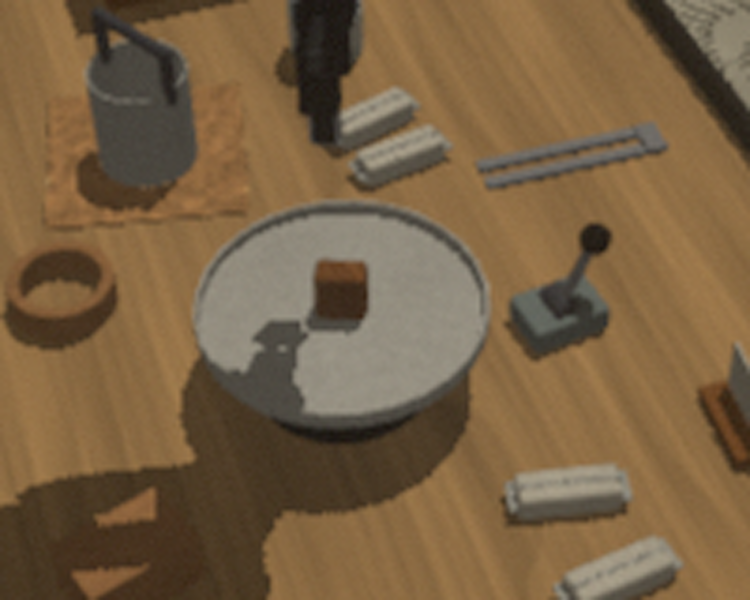

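View pics/c9_b_150_90.png

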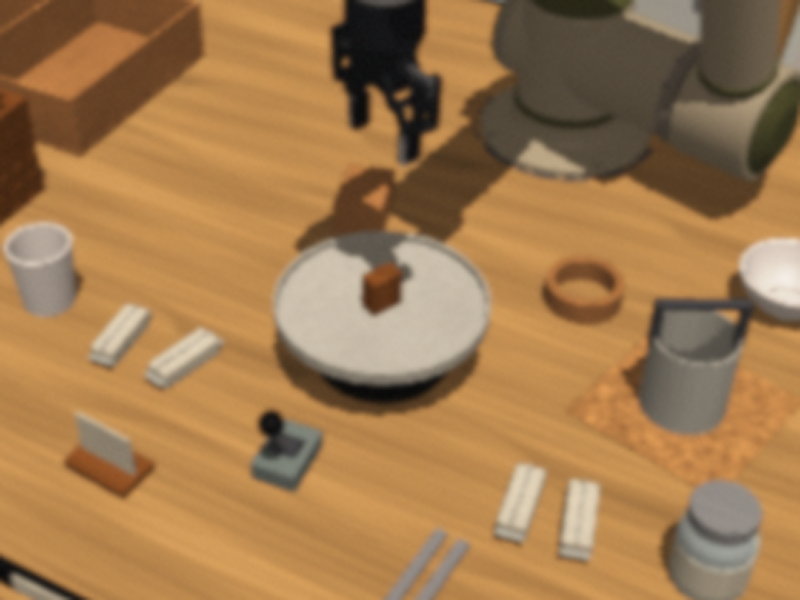

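View pics/w9_b.png

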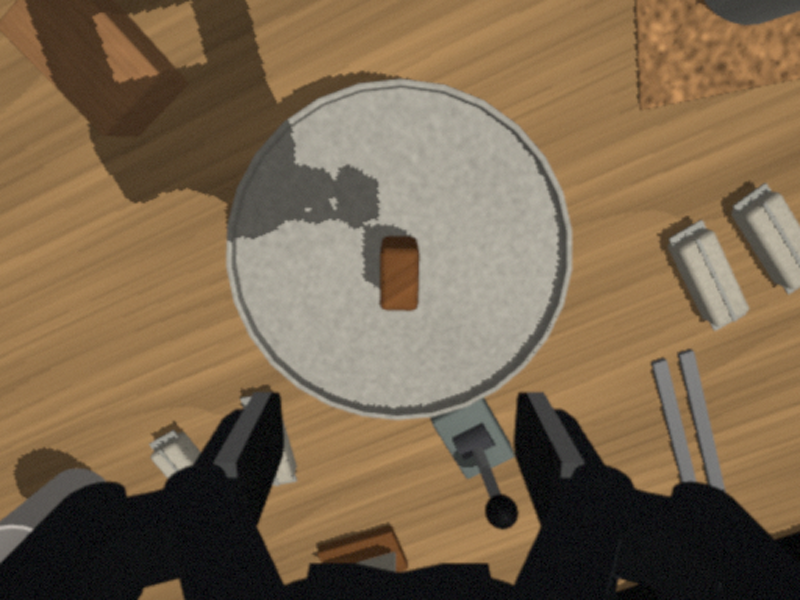

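The tray sits level and fully home, with the grip still at −24° and the rim even all round. Next, look at the right-hand pair of bars.

jog_arm:
  travel:
    - [0.01, -0.022, -0.002]
    - [0.01, -0.022, -0.002]
    - [0.01, -0.022, -0.002]
    - [0.01, -0.022, -0.002]
    - [0.01, -0.022, -0.002]
    - [0.01, -0.022, -0.002]
    - [0.01, -0.022, -0.002]
    - [0.01, -0.022, -0.002]
    - [0.01, -0.022, -0.002]
    - [0.01, -0.022, -0.002]
    - [0, 0, 0]
    - [0, 0, 0]
  dr:
    - [0, 0, 0.035]
    - [0, 0, 0.035]
    - [0, 0, 0.035]
    - [0, 0, 0.035]
    - [0, 0, 0.035]
    - [0, 0, 0.035]
    - [0, 0, 0.035]
    - [0, 0, 0.035]
    - [0, 0, 0.035]
    - [0, 0, 0.035]
    - [0, 0, 0]
    - [0, 0, 0]
  jaw: 0.06

```text
time_s: 20.32
position: [0.6173, -0.2277, 0.2531]
tool_rot: [[-0.997, 0.071, -0.003], [0.071, 0.997, 0.002], [0.003, 0.002, -1.0]]
ft_force: [-0.7, -0.2, 0.9]
grip_width: 0.0602
```

```bash
cat >> h.py <<'E'
def bars(im,z=.022,vmax=384,smax=60,vmin=110):
    hsv=cv2.cvtColor(im['color'],cv2.COLOR_RGB2HSV); m=((hsv[...,1]<smax)&(hsv[...,2]>vmin)).astype(np.uint8); m[vmax:]=0
    N,l,s,c=cv2.connectedComponentsWithStats(m); out=[]
    for i in range(1,N):
        if s[i,4]<250: continue
        r=cv2.minAreaRect(np.argwhere(l==i)[:,::-1].astype(np.float32)); b=cv2.boxPoints(r); P=np.array([onz(im,*q,z) for q in b])[:,:2]
        e=[P[1]-P[0],P[2]-P[1]]; L=[np.linalg.norm(x) for x in e]; k=int(np.argmax(L)); a=np.degrees(np.arctan2(e[k][1],e[k][0])); a=(a+90)%180-90
        print('px',c[i].round(0),'c',P.mean(0).round(4),'LxW',round(max(L),4),round(min(L),4),'ang',round(a,1),'area',s[i,4])
E
python3 - <<'E'
from h import *
s=observe();print(s['position'],s['q'],np.degrees(np.arctan2(s['tool_rot'][1][0],s['tool_rot'][0][0])))
im=snap('wrist','w10');big('w10'); bars(im)
E
```

```text
[ 0.61731297 -0.22771222  0.25309159] [-3.05360141e+01  3.26551250e+01  5.22935381e+01  3.01155579e-03
  9.52564280e+01 -1.16436430e+02] 175.90083593389275
px [438.  84.] c [ 0.5573 -0.0202] LxW 0.1878 0.1479 ang 9.6 area 20210
px [288. 171.] c [ 0.6329 -0.1876] LxW 0.092 0.0291 ang -13.4 area 1836
px [218. 178.] c [ 0.6356 -0.2713] LxW 0.0923 0.0301 ang 6.1 area 1841
px [ 92. 181.] c [ 0.6373 -0.4172] LxW 0.101 0.0908 ang 70.9 area 3482
px [433. 205.] c [ 0.6982 -0.0146] LxW 0.0643 0.0457 ang 6.4 area 800
```

View pics/w10_b.png

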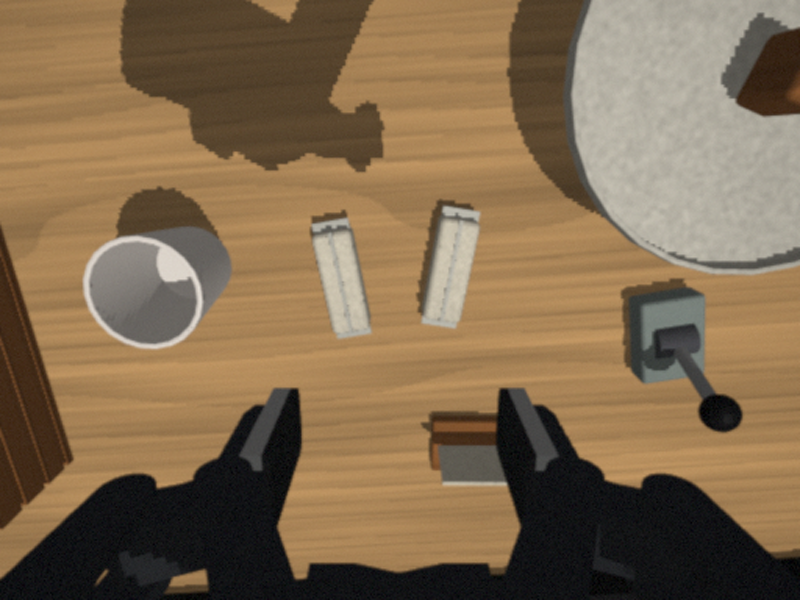

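Both right bars are visible: A at display (450,265), angle −13°, and B at (340,278), angle +6°. Their positions agree with the other cameras once the visible end face is allowed for. Grasping A.

jog_arm:
  travel:
    - [0.01, 0.0187, -0.01]
    - [0.0107, 0.019, -0.02]
    - [0, 0, -0.03]
    - [0, 0, -0.035]
    - [0, 0, -0.035]
    - [0, 0, -0.03]
    - [0, 0, -0.025]
    - [0, 0, -0.02]
    - [0, 0, -0.018]
    - [0, 0, -0.012]
    - [0, 0, -0.008]
    - [0, 0, -0.003]
    - [0, 0, 0]
    - [0, 0, 0]
  dr:
    - [0, 0, -0.081]
    - [0, 0, -0.081]
    - [0, 0, 0]
    - [0, 0, 0]
    - [0, 0, 0]
    - [0, 0, 0]
    - [0, 0, 0]
    - [0, 0, 0]
    - [0, 0, 0]
    - [0, 0, 0]
    - [0, 0, 0]
    - [0, 0, 0]
    - [0, 0, 0]
    - [0, 0, 0]

```text
time_s: 21.53
position: [0.6387, -0.1894, 0.0103]
tool_rot: [[-0.973, 0.23, 0.001], [0.23, 0.973, -0.001], [-0.001, -0.0, -1.0]]
ft_force: [0.9, 0.0, 1.1]
grip_width: 0.0596
```

Run:
```python
from h import *
s=observe();print(s['position'],s['ft_force'],np.degrees(np.arctan2(s['tool_rot'][1][0],s['tool_rot'][0][0])))
im=snap('wrist','w11');big('w11')
```

```text
[ 0.6386624  -0.18937021  0.01028094] [0.88497046 0.02322902 1.0674805 ] 166.72505448221145
```

View pics/w11_b.png

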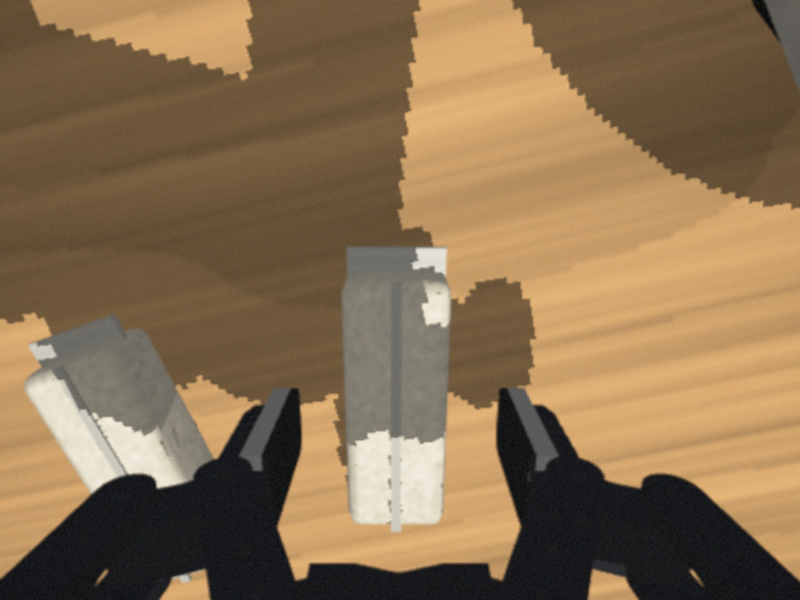

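Bar A is centred between the fingers and aligned. Lowering 6 mm and closing.

jog_arm:
  travel:
    - [0, 0, -0.003]
    - [0, 0, -0.003]
    - [0, 0, 0]
  dr:
    - [0, 0, 0]
    - [0, 0, 0]
    - [0, 0, 0]

```text
time_s: 21.83
position: [0.638, -0.1893, 0.0029]
tool_rot: [[-0.973, 0.23, -0.0], [0.23, 0.973, 0.0], [0.001, 0.0, -1.0]]
ft_force: [-0.2, -0.4, -0.2]
grip_width: 0.0601
```

jog_arm:
  travel:
    - [0, 0, 0]
    - [0, 0, 0]
    - [0, 0, 0]
    - [0, 0, 0]
    - [0, 0, 0]
    - [0, 0, 0]
    - [0, 0, 0]
  dr:
    - [0, 0, 0]
    - [0, 0, 0]
    - [0, 0, 0]
    - [0, 0, 0]
    - [0, 0, 0]
    - [0, 0, 0]
    - [0, 0, 0]
  jaw: 0.0
  newtons: 30

```text
time_s: 22.42
position: [0.6384, -0.1894, 0.0036]
tool_rot: [[-0.973, 0.23, 0.0], [0.23, 0.973, -0.0], [-0.0, -0.0, -1.0]]
ft_force: [0.7, 0.4, 2.0]
grip_width: 0.0295
```

jog_arm:
  travel:
    - [0, 0, 0.005]
    - [0, 0, 0.015]
    - [0, 0, 0.025]
    - [0, 0, 0.025]
    - [0, 0, 0.025]
    - [0, 0, 0.025]
    - [0, 0, 0.025]
    - [0, 0, 0.015]
    - [0, 0, 0]
    - [0, 0, 0]
  dr:
    - [0, 0, 0]
    - [0, 0, 0]
    - [0, 0, 0]
    - [0, 0, 0]
    - [0, 0, 0]
    - [0, 0, 0]
    - [0, 0, 0]
    - [0, 0, 0]
    - [0, 0, 0]
    - [0, 0, 0]

```text
time_s: 23.25
position: [0.6382, -0.1893, 0.1634]
tool_rot: [[-0.973, 0.23, 0.0], [0.23, 0.973, -0.0], [-0.0, -0.0, -1.0]]
ft_force: [-0.4, 0.3, -1.2]
grip_width: 0.0293
```

Run:
```python
from h import *
s=observe();print(s['position'],s['ft_force'],s['grip_width'],np.degrees(np.arctan2(s['tool_rot'][1][0],s['tool_rot'][0][0])))
im=snap('wrist','w12');big('w12')
```

```text
[ 0.63816279 -0.18926064  0.16336385] [-0.41762961  0.30007375 -1.16491986] 0.029311346931796375 166.72199515435025
```

View pics/w12_b.png

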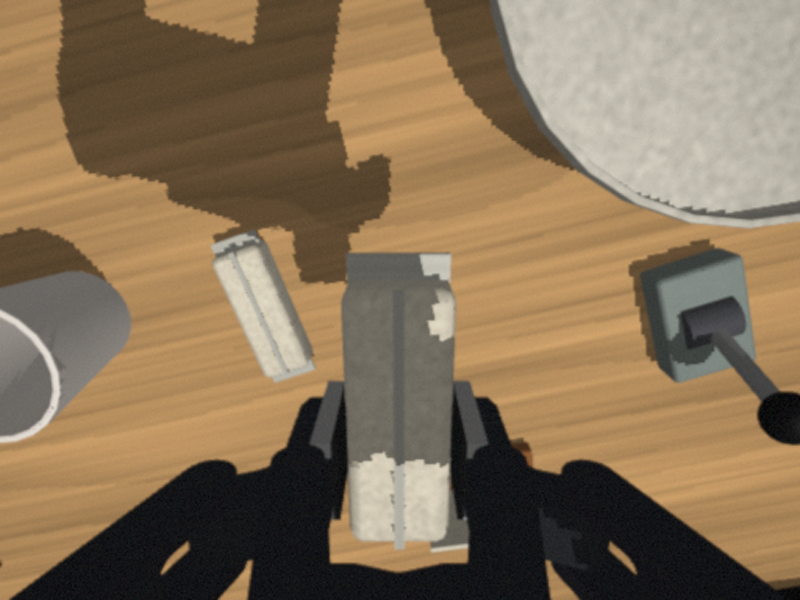

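Run:
```python
from h import *
im=load('w12'); s=1.5625
for v,z in [(540,.181),(287,.181),(255,.172)]:
    p=onz(im,399/s,v/s,z)[:2]-[.6382,-.1893]; t=np.radians(166.7); print(p@[np.cos(t),np.sin(t)],p@[-np.sin(t),np.cos(t)])
w=load('w9'); 
pts=[(229,245),(571,245),(400,81),(285,130),(515,130),(260,350),(545,345),(400,416)]
P=np.array([onz(w,u/s,v/s,.086)[:2] for u,v in pts]); M=np.c_[2*P,np.ones(len(P))]; q=np.linalg.lstsq(M,(P**2).sum(1),rcond=None)[0]; print(q[:2],np.sqrt(q[2]+q[:2]@q[:2]))
```

```text
-0.03622773140158647 -0.0012149741484446573
0.04370532845288724 -0.0011608917553913196
0.05003287889407069 -0.0011772543109502646
[ 0.51986755 -0.00534378] 0.11374061671911945
```

jog_arm:
  travel:
    - [-0.0174, 0.0164, 0]
    - [-0.0174, 0.0164, 0]
    - [-0.0174, 0.0164, 0]
    - [-0.0174, 0.0164, 0]
    - [-0.0174, 0.0164, 0]
    - [-0.0174, 0.0164, 0]
    - [-0.0174, 0.0164, 0]
    - [-0.0174, 0.0164, 0]
    - [0, 0, 0]
    - [0, 0, -0.02]
    - [0, 0, -0.02]
    - [0, 0, -0.018]
    - [0, 0, -0.012]
    - [0, 0, -0.007]
    - [0, 0, -0.003]
    - [0, 0, 0]
    - [0, 0, 0]
  dr:
    - [0, 0, -0.0234]
    - [0, 0, -0.0234]
    - [0, 0, -0.0234]
    - [0, 0, -0.0234]
    - [0, 0, -0.0234]
    - [0, 0, -0.0234]
    - [0, 0, -0.0234]
    - [0, 0, -0.0234]
    - [0, 0, 0]
    - [0, 0, 0]
    - [0, 0, 0]
    - [0, 0, 0]
    - [0, 0, 0]
    - [0, 0, 0]
    - [0, 0, 0]
    - [0, 0, 0]
    - [0, 0, 0]

```text
time_s: 24.72
position: [0.4993, -0.0583, 0.0835]
tool_rot: [[-0.913, 0.407, 0.0], [0.407, 0.913, -0.0], [-0.0, 0.0, -1.0]]
ft_force: [-0.2, 0.1, -0.5]
grip_width: 0.0295
```

jog_arm:
  travel:
    - [0, 0, -0.001]
    - [0, 0, -0.001]
    - [0, 0, -0.001]
    - [0, 0, 0]
    - [0, 0, 0]
  dr:
    - [0, 0, 0]
    - [0, 0, 0]
    - [0, 0, 0]
    - [0, 0, 0]
    - [0, 0, 0]

```text
time_s: 25.13
position: [0.4991, -0.0581, 0.0804]
tool_rot: [[-0.914, 0.407, 0.0], [0.407, 0.914, -0.0], [-0.0, 0.0, -1.0]]
ft_force: [0.0, -0.4, -0.8]
grip_width: 0.0293
```

jog_arm:
  travel:
    - [0, 0, -0.0008]
    - [0, 0, 0]
    - [0, 0, 0]
  dr:
    - [0, 0, 0]
    - [0, 0, 0]
    - [0, 0, 0]

```text
time_s: 25.38
position: [0.4991, -0.0581, 0.0795]
tool_rot: [[-0.914, 0.407, 0.0], [0.407, 0.914, -0.0], [-0.0, 0.0, -1.0]]
ft_force: [0.7, -0.1, 0.5]
grip_width: 0.0295
```

jog_arm:
  travel:
    - [0, 0, 0]
    - [0, 0, 0]
    - [0, 0, 0]
    - [0, 0, 0]
    - [0, 0, 0.01]
    - [0, 0, 0.02]
    - [0, 0, 0.03]
    - [0, 0, 0.035]
    - [0, 0, 0.035]
    - [0, 0, 0.03]
    - [0, 0, 0.01]
    - [0, 0, 0]
  dr:
    - [0, 0, 0]
    - [0, 0, 0]
    - [0, 0, 0]
    - [0, 0, 0]
    - [0, 0, 0]
    - [0, 0, 0]
    - [0, 0, 0]
    - [0, 0, 0]
    - [0, 0, 0]
    - [0, 0, 0]
    - [0, 0, 0]
    - [0, 0, 0]
  jaw: 0.042

```text
time_s: 26.38
position: [0.4999, -0.0584, 0.2523]
tool_rot: [[-0.914, 0.407, 0.006], [0.407, 0.914, -0.002], [-0.006, 0.0, -1.0]]
ft_force: [-0.6, 0.2, -0.1]
grip_width: 0.042
```

Run:
```python
from h import *
s=observe();print(s['position'],s['ft_force'],s['grip_width'])
im=snap('wrist','w13');big('w13')
snap('scene','c13');big('c13')
```

```text
[ 0.49988493 -0.05839839  0.25231084] [-0.61992289  0.15375575 -0.06200897] 0.04197514325366526
```

View pics/w13_b.png

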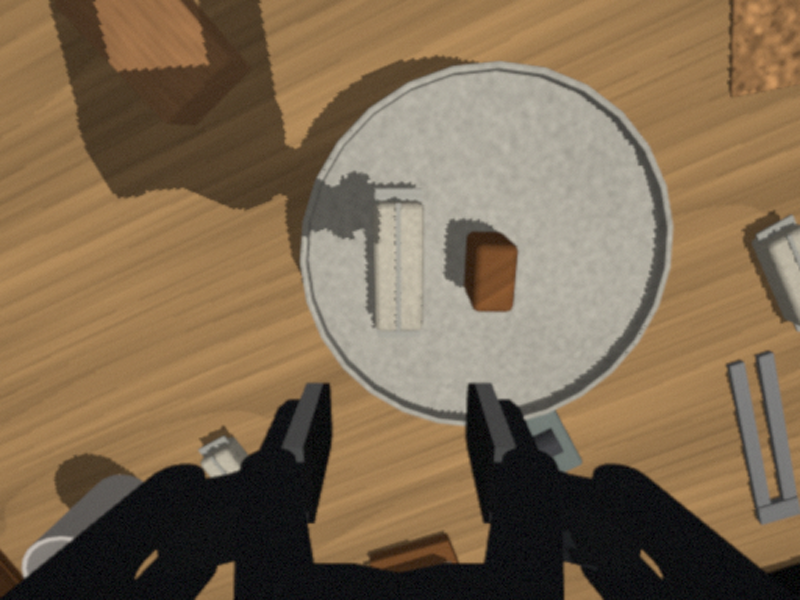

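View pics/c13_b.png

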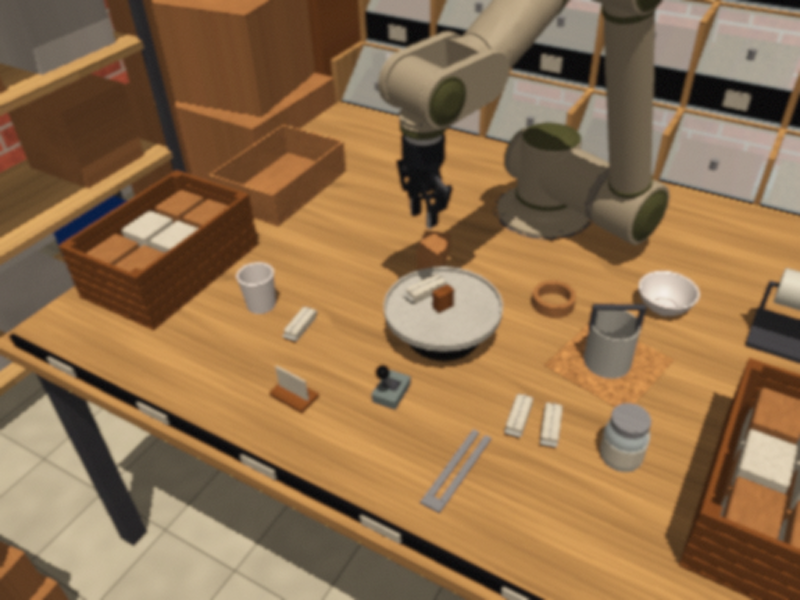

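Bar A lies flat on the tray. One of the left bars has moved (scene 506→518), the announced knock, so I'll re-measure that pair. Now bar B.

Run:
```python
from h import *
im=load('w10'); s=1.5625; print('cup',onz(im,143/s,292/s,.085), onz(load('side0'),499/s,482/s,.085))
A=load('c13'); print('bar B scene', onz(A,300/s,323/s,.018))
```

```text
cup [ 0.61814087 -0.38921016  0.085     ] [ 0.61397791 -0.39763981  0.085     ]
bar B scene [ 0.64087637 -0.27038853  0.018     ]
```

jog_arm:
  travel:
    - [0.0137, -0.0214, 0]
    - [0.0137, -0.0214, 0]
    - [0.0137, -0.0214, 0]
    - [0.0137, -0.0214, 0]
    - [0.0137, -0.0214, 0]
    - [0.0137, -0.0214, -0.01]
    - [0.0137, -0.0214, -0.01]
    - [0.0137, -0.0214, -0.01]
    - [0.0137, -0.0214, -0.01]
    - [0.0137, -0.0214, -0.01]
    - [0, 0, -0.02]
    - [0, 0, -0.02]
    - [0, 0, 0]
    - [0, 0, 0]
  dr:
    - [0, 0, 0.0525]
    - [0, 0, 0.0525]
    - [0, 0, 0.0525]
    - [0, 0, 0.0525]
    - [0, 0, 0.0525]
    - [0, 0, 0.0525]
    - [0, 0, 0.0525]
    - [0, 0, 0.0525]
    - [0, 0, 0.0525]
    - [0, 0, 0.0525]
    - [0, 0, 0]
    - [0, 0, 0]
    - [0, 0, 0]
    - [0, 0, 0]
  jaw: 0.06

```text
time_s: 27.65
position: [0.6354, -0.2717, 0.1573]
tool_rot: [[-0.994, -0.106, -0.004], [-0.106, 0.994, 0.003], [0.004, 0.003, -1.0]]
ft_force: [-0.0, -0.1, 0.4]
grip_width: 0.0598
```

Run:
```python
from h import *
s=observe();print(s['position'],s['q'][5],np.degrees(np.arctan2(s['tool_rot'][1][0],s['tool_rot'][0][0])))
im=snap('wrist','w14');big('w14'); bars(im)
```

```text
[ 0.63536563 -0.27168508  0.15731986] -129.0135086997984 -173.92796144726628
px [ 81. 157.] c [ 0.6386 -0.4194] LxW 0.0993 0.0953 ang 68.7 area 7282
px [252. 186.] c [ 0.6373 -0.2723] LxW 0.0859 0.028 ang 6.8 area 2857
px [499. 259.] c [ 0.6901 -0.0284] LxW 0.0359 0.0248 ang 19.7 area 480
px [497. 301.] c [ 0.7292 -0.0191] LxW 0.0339 0.0182 ang -84.1 area 324
```

View pics/w14_b.png

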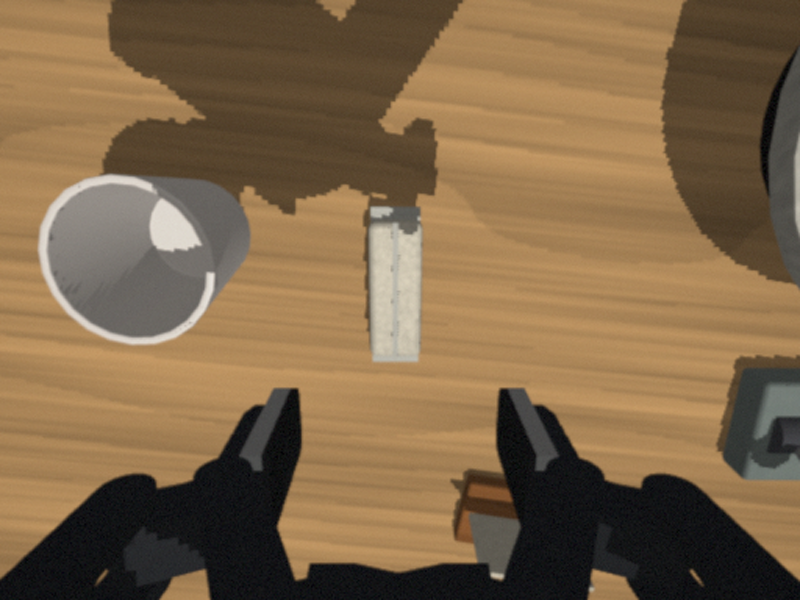

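Bar B is aligned at (395,285). Descending.

jog_arm:
  travel:
    - [0.001, -0.001, -0.02]
    - [0, 0, -0.028]
    - [0, 0, -0.028]
    - [0, 0, -0.025]
    - [0, 0, -0.02]
    - [0, 0, -0.015]
    - [0, 0, -0.009]
    - [0, 0, -0.005]
    - [0, 0, -0.003]
    - [0, 0, 0]
    - [0, 0, 0]
  dr:
    - [0, 0, 0]
    - [0, 0, 0]
    - [0, 0, 0]
    - [0, 0, 0]
    - [0, 0, 0]
    - [0, 0, 0]
    - [0, 0, 0]
    - [0, 0, 0]
    - [0, 0, 0]
    - [0, 0, 0]
    - [0, 0, 0]

```text
time_s: 28.62
position: [0.6375, -0.2734, 0.0077]
tool_rot: [[-0.994, -0.106, 0.002], [-0.106, 0.994, -0.001], [-0.001, -0.001, -1.0]]
ft_force: [-0.3, 0.7, 0.3]
grip_width: 0.06
```

jog_arm:
  travel:
    - [0, 0, 0]
    - [0, 0, 0]
    - [0, 0, 0]
    - [0, 0, 0]
    - [0, 0, 0]
    - [0, 0, 0]
    - [0, 0, 0]
  dr:
    - [0, 0, 0]
    - [0, 0, 0]
    - [0, 0, 0]
    - [0, 0, 0]
    - [0, 0, 0]
    - [0, 0, 0]
    - [0, 0, 0]
  jaw: 0.0

```text
time_s: 29.2
position: [0.6374, -0.2733, 0.0073]
tool_rot: [[-0.994, -0.106, 0.001], [-0.106, 0.994, -0.001], [-0.001, -0.001, -1.0]]
ft_force: [-0.6, 0.3, 5.8]
grip_width: 0.0293
```

jog_arm:
  travel:
    - [0, 0, 0.005]
    - [0, 0, 0.015]
    - [0, 0, 0.025]
    - [0, 0, 0.025]
    - [0, 0, 0.025]
    - [0, 0, 0.025]
    - [0, 0, 0.025]
    - [0, 0, 0.015]
    - [0, 0, 0]
    - [0, 0, 0]
  dr:
    - [0, 0, 0]
    - [0, 0, 0]
    - [0, 0, 0]
    - [0, 0, 0]
    - [0, 0, 0]
    - [0, 0, 0]
    - [0, 0, 0]
    - [0, 0, 0]
    - [0, 0, 0]
    - [0, 0, 0]

```text
time_s: 30.03
position: [0.637, -0.2731, 0.1664]
tool_rot: [[-0.994, -0.106, 0.0], [-0.106, 0.994, -0.0], [-0.0, -0.0, -1.0]]
ft_force: [0.5, 0.3, -0.8]
grip_width: 0.0291
```

Run:
```python
from h import *
s=observe();print(s['position'],s['ft_force'],s['grip_width'],np.degrees(np.arctan2(s['tool_rot'][1][0],s['tool_rot'][0][0])))
im=snap('wrist','w15');big('w15')
```

```text
[ 0.63695896 -0.2730585   0.16644984] [ 0.48464356  0.29293048 -0.82338294] 0.029146319357158522 -173.92656548976564
```

View pics/w15_b.png

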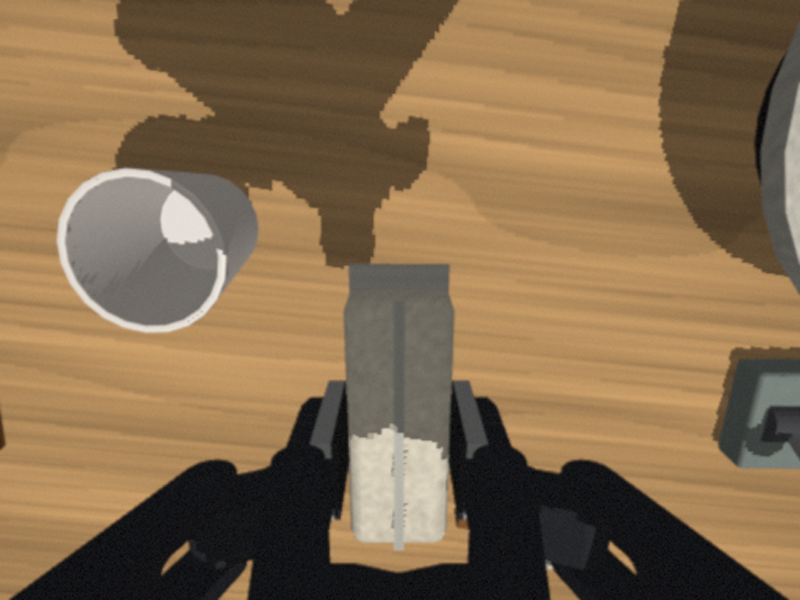

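jog_arm:
  travel:
    - [-0.00783, 0.02617, 0]
    - [-0.00783, 0.02617, 0]
    - [-0.00783, 0.02617, 0]
    - [-0.00783, 0.02617, 0]
    - [-0.00783, 0.02617, 0]
    - [-0.00783, 0.02617, 0]
    - [-0.00783, 0.02617, 0]
    - [-0.00783, 0.02617, 0]
    - [-0.00783, 0.02617, 0]
    - [-0.00783, 0.02617, 0]
    - [-0.00783, 0.02617, 0]
    - [-0.00783, 0.02617, 0]
    - [0, 0, 0]
    - [0, 0, 0]
  dr:
    - [0, 0, -0.0438]
    - [0, 0, -0.0438]
    - [0, 0, -0.0438]
    - [0, 0, -0.0438]
    - [0, 0, -0.0438]
    - [0, 0, -0.0438]
    - [0, 0, -0.0438]
    - [0, 0, -0.0438]
    - [0, 0, -0.0438]
    - [0, 0, -0.0438]
    - [0, 0, -0.0438]
    - [0, 0, -0.0438]
    - [0, 0, 0]
    - [0, 0, 0]

```text
time_s: 31.25
position: [0.5422, 0.0419, 0.1652]
tool_rot: [[-0.914, 0.405, -0.003], [0.405, 0.914, 0.0], [0.003, -0.001, -1.0]]
ft_force: [0.3, 0.0, -1.6]
grip_width: 0.0293
```

jog_arm:
  travel:
    - [0, 0, -0.02]
    - [0, 0, -0.02]
    - [0, 0, -0.018]
    - [0, 0, -0.012]
    - [0, 0, -0.006]
    - [0, 0, -0.002]
    - [0, 0, 0]
    - [0, 0, 0]
  dr:
    - [0, 0, 0]
    - [0, 0, 0]
    - [0, 0, 0]
    - [0, 0, 0]
    - [0, 0, 0]
    - [0, 0, 0]
    - [0, 0, 0]
    - [0, 0, 0]

```text
time_s: 31.92
position: [0.5435, 0.0405, 0.089]
tool_rot: [[-0.913, 0.408, 0.001], [0.408, 0.913, -0.0], [-0.001, 0.0, -1.0]]
ft_force: [-0.4, 0.0, -1.1]
grip_width: 0.0292
```

jog_arm:
  travel:
    - [0, 0, -0.002]
    - [0, 0, -0.002]
    - [0, 0, -0.001]
    - [0, 0, 0]
    - [0, 0, 0]
  dr:
    - [0, 0, 0]
    - [0, 0, 0]
    - [0, 0, 0]
    - [0, 0, 0]
    - [0, 0, 0]

```text
time_s: 32.33
position: [0.5431, 0.0409, 0.0836]
tool_rot: [[-0.913, 0.407, 0.0], [0.407, 0.913, -0.0], [-0.0, 0.0, -1.0]]
ft_force: [-0.5, 0.5, -0.8]
grip_width: 0.0295
```

jog_arm:
  travel:
    - [0, 0, -0.0005]
    - [0, 0, 0]
  dr:
    - [0, 0, 0]
    - [0, 0, 0]

```text
time_s: 32.5
position: [0.5432, 0.0409, 0.0833]
tool_rot: [[-0.913, 0.407, 0.0], [0.407, 0.913, -0.0], [-0.0, 0.0, -1.0]]
ft_force: [-0.9, -0.1, 2.0]
grip_width: 0.0293
```

jog_arm:
  travel:
    - [0, 0, 0]
    - [0, 0, 0]
    - [0, 0, 0]
    - [0, 0, 0]
    - [0, 0, 0.01]
    - [0, 0, 0.02]
    - [0, 0, 0.03]
    - [0, 0, 0.035]
    - [0, 0, 0.035]
    - [0, 0, 0.03]
    - [0, 0, 0.01]
    - [0, 0, 0]
  dr:
    - [0, 0, 0]
    - [0, 0, 0]
    - [0, 0, 0]
    - [0, 0, 0]
    - [0, 0, 0]
    - [0, 0, 0]
    - [0, 0, 0]
    - [0, 0, 0]
    - [0, 0, 0]
    - [0, 0, 0]
    - [0, 0, 0]
    - [0, 0, 0]
  jaw: 0.042

```text
time_s: 33.5
position: [0.5439, 0.0409, 0.2568]
tool_rot: [[-0.913, 0.407, 0.007], [0.407, 0.913, -0.001], [-0.006, 0.002, -1.0]]
ft_force: [-1.0, -0.1, 0.4]
grip_width: 0.0419
```

jog_arm:
  travel:
    - [0.009, 0.021, 0]
    - [0.009, 0.021, 0]
    - [0.009, 0.021, 0]
    - [0.009, 0.021, 0]
    - [0.009, 0.021, 0]
    - [0.009, 0.021, 0]
    - [0.009, 0.021, 0]
    - [0.009, 0.021, 0]
    - [0.009, 0.021, 0]
    - [0, 0, 0]
    - [0, 0, 0]
  dr:
    - [0, 0, 0.05]
    - [0, 0, 0.05]
    - [0, 0, 0.05]
    - [0, 0, 0.05]
    - [0, 0, 0.05]
    - [0, 0, 0.05]
    - [0, 0, 0.05]
    - [0, 0, 0.05]
    - [0, 0, 0.05]
    - [0, 0, 0]
    - [0, 0, 0]
  jaw: 0.06

```text
time_s: 34.42
position: [0.6238, 0.2305, 0.2514]
tool_rot: [[-1.0, -0.031, -0.003], [-0.031, 1.0, -0.001], [0.003, -0.001, -1.0]]
ft_force: [0.5, -0.1, -0.6]
grip_width: 0.0603
```

Run:
```python
from h import *
s=observe();print(s['position'],s['q'],np.degrees(np.arctan2(s['tool_rot'][1][0],s['tool_rot'][0][0])))
im=snap('wrist','w16');big('w16'); bars(im)
snap('side','s16');big('s16',crop=(120,80,380,275))
```

```text
[0.62375125 0.23052979 0.2513826 ] [ 1.01097774e+01  3.34716412e+01  5.10829283e+01 -8.85174966e-03
  9.55973031e+01 -8.16811590e+01] -178.2099551380774
px [45. 92.] c [0.5573 0.013 ] LxW 0.1854 0.1146 ang -5.8 area 14194
px [241. 176.] c [0.6431 0.2148] LxW 0.092 0.0291 ang 9.1 area 1819
px [290. 174.] c [0.6398 0.2734] LxW 0.0831 0.0289 ang 16.4 area 1689
px [428. 195.] c [0.6556 0.4361] LxW 0.0945 0.0766 ang 65.1 area 3380
px [ 54. 215.] c [ 0.7041 -0.0173] LxW 0.0744 0.0486 ang 5.9 area 1133
px [199. 284.] c [0.7861 0.1689] LxW 0.1688 0.0309 ang -0.3 area 1163
px [215. 271.] c [0.7756 0.1837] LxW 0.1461 0.0116 ang -2.9 area 881
```

View pics/w16_b.png

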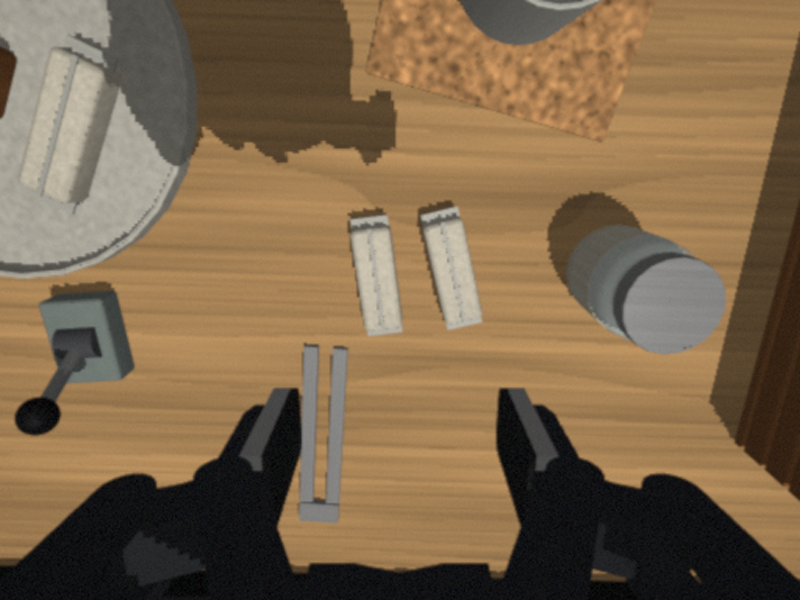

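View pics/s16_b_120_80.png

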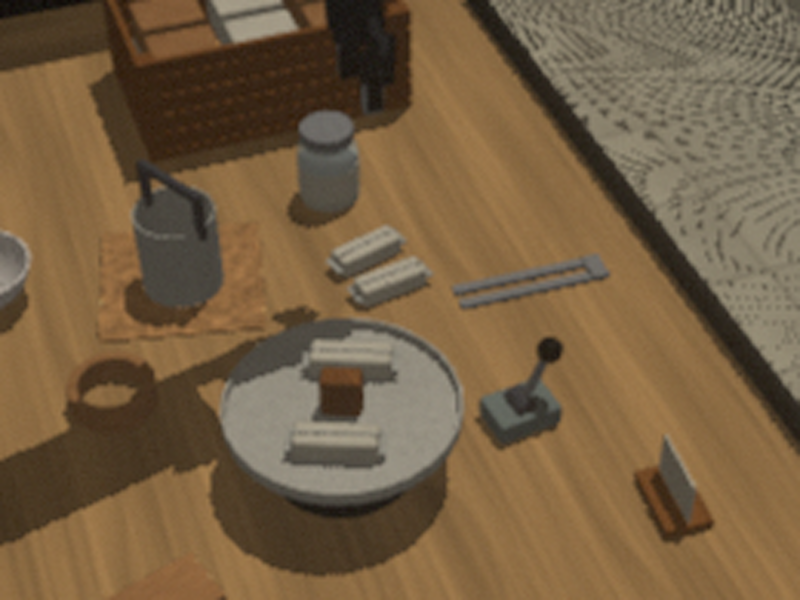

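The knocked left bar now lies about 58 mm from its neighbour: C is near (375,275) and D near (452,268). I'll get exact axes from the edges, and the jar clearance.

Run:
```python
from h import *
im=load('w16'); big('w16',crop=(210,120,330,225)); s=1.5625
print('jar',onz(im,672/s,302/s,.1), onz(load('scene0'),631/s,415/s,.1))
```

```text
jar [0.63269247 0.3978593  0.1       ] [0.63014822 0.39635215 0.1       ]
```

View pics/w16_b_210_120.png

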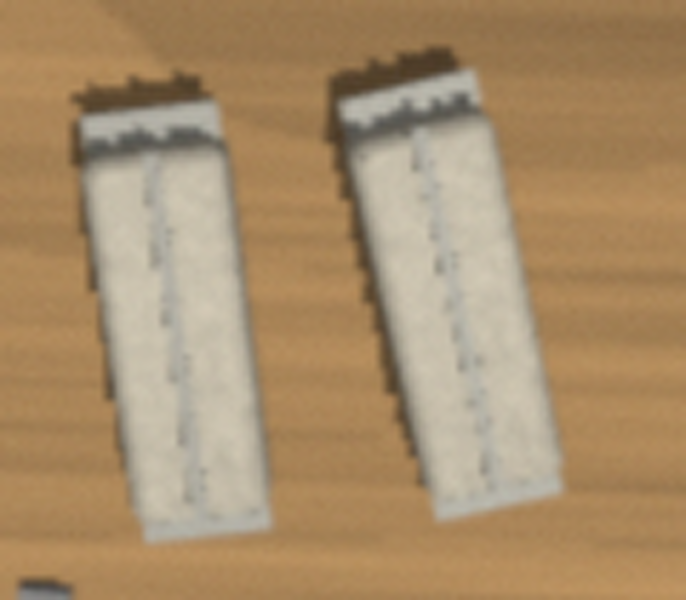

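Run:
```python
from h import *
im=load('w16'); k=600/105
o=lambda u,v,z: onz(im,210+u/k,120+v/k,z)[:2]
for n,a,b in [('C',(152,152),(200,508)),('D',(422,125),(492,490))]:
    p,q=o(*a,.024),o(*b,.024); print(n,p,q,(p+q)/2,np.linalg.norm(p-q),np.degrees(np.arctan2(*(q-p)[::-1])))
```

```text
C [0.60672613 0.21005927] [0.68207802 0.22127672] [0.64440207 0.215668  ] 0.0761822743750103 8.467298184644662
D [0.59968469 0.26358593] [0.67610834 0.28289176] [0.63789652 0.27323885] 0.07882441664634192 14.177222697909176
```

jog_arm:
  travel:
    - [0.01, -0.0075, -0.015]
    - [0.0095, -0.0075, -0.02]
    - [0, 0, -0.03]
    - [0, 0, -0.035]
    - [0, 0, -0.035]
    - [0, 0, -0.03]
    - [0, 0, -0.025]
    - [0, 0, -0.02]
    - [0, 0, -0.015]
    - [0, 0, -0.01]
    - [0, 0, -0.006]
    - [0, 0, -0.003]
    - [0, 0, 0]
    - [0, 0, 0]
  dr:
    - [0, 0, 0.0585]
    - [0, 0, 0.0585]
    - [0, 0, 0]
    - [0, 0, 0]
    - [0, 0, 0]
    - [0, 0, 0]
    - [0, 0, 0]
    - [0, 0, 0]
    - [0, 0, 0]
    - [0, 0, 0]
    - [0, 0, 0]
    - [0, 0, 0]
    - [0, 0, 0]
    - [0, 0, 0]
  jaw: 0.046

```text
time_s: 35.68
position: [0.644, 0.2148, 0.01]
tool_rot: [[-0.989, -0.147, 0.001], [-0.147, 0.989, 0.0], [-0.001, -0.0, -1.0]]
ft_force: [0.5, 0.1, -0.4]
grip_width: 0.0462
```

Run:
```python
from h import *
s=observe();print(s['position'],s['ft_force'],np.degrees(np.arctan2(s['tool_rot'][1][0],s['tool_rot'][0][0])))
im=snap('wrist','w17');big('w17')
```

```text
[0.64401075 0.21481813 0.00998036] [ 0.51983442  0.07115966 -0.44576734] -171.56667731562075
```

View pics/w17_b.png

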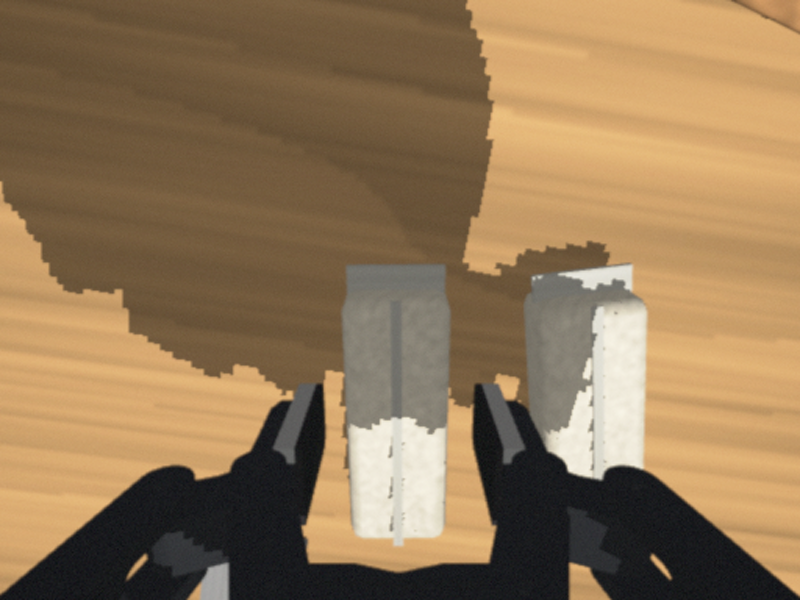

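Bar C is centred between the fingers, and bar D is clear of the right finger. Closing after another 2 mm.

jog_arm:
  travel:
    - [0, 0, -0.0025]
    - [0, 0, 0]
  dr:
    - [0, 0, 0]
    - [0, 0, 0]

```text
time_s: 35.9
position: [0.6436, 0.2149, 0.0067]
tool_rot: [[-0.989, -0.147, 0.0], [-0.147, 0.989, 0.0], [-0.0, -0.0, -1.0]]
ft_force: [-0.1, 0.1, 0.9]
grip_width: 0.046
```

jog_arm:
  travel:
    - [0, 0, 0]
    - [0, 0, 0]
    - [0, 0, 0]
    - [0, 0, 0]
    - [0, 0, 0]
    - [0, 0, 0]
  dr:
    - [0, 0, 0]
    - [0, 0, 0]
    - [0, 0, 0]
    - [0, 0, 0]
    - [0, 0, 0]
    - [0, 0, 0]
  jaw: 0.0

```text
time_s: 36.4
position: [0.6438, 0.215, 0.0068]
tool_rot: [[-0.989, -0.147, 0.001], [-0.147, 0.989, 0.0], [-0.001, 0.0, -1.0]]
ft_force: [0.3, 0.6, 3.2]
grip_width: 0.0294
```

jog_arm:
  travel:
    - [0, 0, 0.005]
    - [0, 0, 0.015]
    - [0, 0, 0.025]
    - [0, 0, 0.025]
    - [0, 0, 0.025]
    - [0, 0, 0.025]
    - [0, 0, 0.025]
    - [0, 0, 0.015]
    - [0, 0, 0]
    - [0, 0, 0]
  dr:
    - [0, 0, 0]
    - [0, 0, 0]
    - [0, 0, 0]
    - [0, 0, 0]
    - [0, 0, 0]
    - [0, 0, 0]
    - [0, 0, 0]
    - [0, 0, 0]
    - [0, 0, 0]
    - [0, 0, 0]

```text
time_s: 37.23
position: [0.6435, 0.2149, 0.1665]
tool_rot: [[-0.989, -0.147, 0.0], [-0.147, 0.989, -0.0], [-0.0, -0.0, -1.0]]
ft_force: [0.1, -0.2, -1.7]
grip_width: 0.0296
```

Run:
```python
from h import *
s=observe();print(s['position'],s['q'],s['grip_width'],np.degrees(np.arctan2(s['tool_rot'][1][0],s['tool_rot'][0][0])))
im=snap('wrist','w18');big('w18')
```

```text
[0.64346755 0.21487173 0.16648298] [ 8.49279806e+00  3.75233409e+01  5.72936214e+01 -3.35428534e-03
  8.51621647e+01 -8.99519933e+01] 0.029574980780966025 -171.5549257503303
```

View pics/w18_b.png

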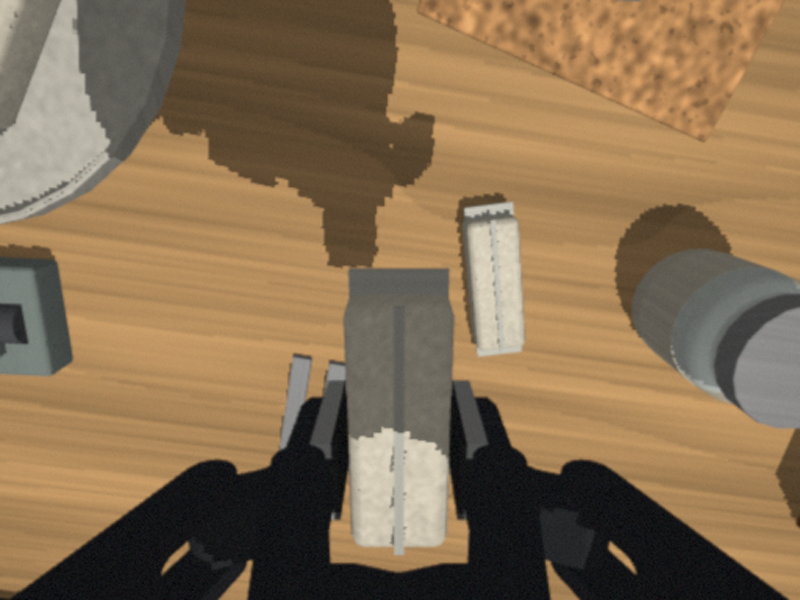

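jog_arm:
  travel:
    - [-0.0038, -0.01394, 0]
    - [-0.0038, -0.01394, 0]
    - [-0.0038, -0.01394, 0]
    - [-0.0038, -0.01394, 0]
    - [-0.0038, -0.01394, 0]
    - [-0.0038, -0.01394, 0]
    - [-0.0038, -0.01394, 0]
    - [-0.0038, -0.01394, 0]
    - [-0.0038, -0.01394, 0]
    - [-0.0038, -0.01394, 0]
    - [-0.0038, -0.01394, 0]
    - [-0.0038, -0.01394, 0]
    - [-0.0038, -0.01394, 0]
    - [-0.0038, -0.01394, 0]
    - [-0.0038, -0.01394, 0]
    - [-0.0038, -0.01394, 0]
    - [-0.0038, -0.01394, 0]
    - [-0.0038, -0.01394, 0]
    - [0, 0, 0]
    - [0, 0, 0]
  dr:
    - [0, 0, -0.1187]
    - [0, 0, -0.1187]
    - [0, 0, -0.1187]
    - [0, 0, -0.1187]
    - [0, 0, -0.1187]
    - [0, 0, -0.1187]
    - [0, 0, -0.1187]
    - [0, 0, -0.1187]
    - [0, 0, -0.1187]
    - [0, 0, -0.1187]
    - [0, 0, -0.1187]
    - [0, 0, -0.1187]
    - [0, 0, -0.1187]
    - [0, 0, -0.1187]
    - [0, 0, -0.1187]
    - [0, 0, -0.1187]
    - [0, 0, -0.1187]
    - [0, 0, -0.1187]
    - [0, 0, 0]
    - [0, 0, 0]

```text
time_s: 38.95
position: [0.5746, -0.0362, 0.1652]
tool_rot: [[0.405, 0.914, -0.003], [0.914, -0.405, 0.001], [-0.0, -0.003, -1.0]]
ft_force: [0.7, -0.1, -1.1]
grip_width: 0.0291
```

Run:
```python
from h import *
s=observe();print(s['position'],s['q'],s['grip_width'],np.degrees(np.arctan2(s['tool_rot'][1][0],s['tool_rot'][0][0])))
im=snap('wrist','w19');big('w19')
```

```text
[ 0.5746087  -0.03618735  0.16517951] [-1.53834418e+01  2.75252198e+01  7.62786501e+01  9.13978977e-03
  7.63487784e+01  8.50866677e+00] 0.029144085097927812 66.1057408382369
```

View pics/w19_b.png

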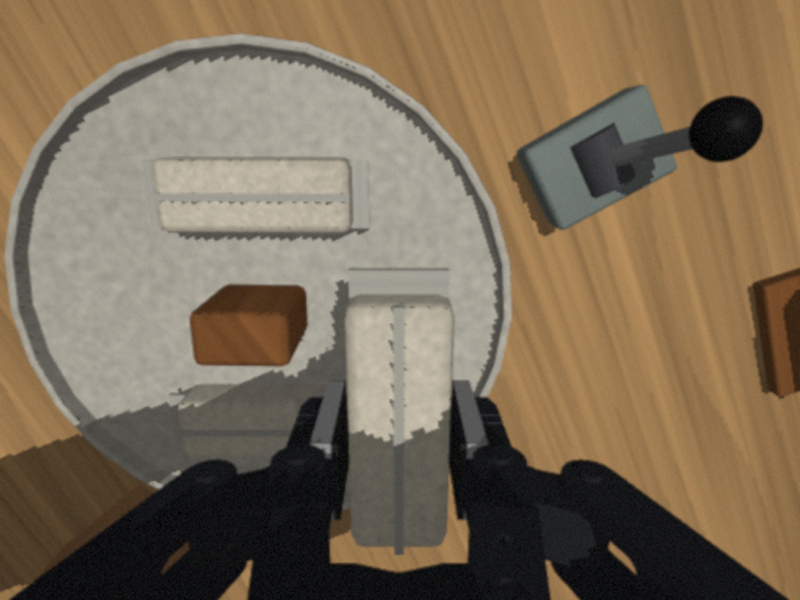

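Bar C is aligned over its slot with clear space around it. Lowering.

jog_arm:
  travel:
    - [0.0005, 0, -0.02]
    - [0, 0, -0.02]
    - [0, 0, -0.018]
    - [0, 0, -0.012]
    - [0, 0, -0.006]
    - [0, 0, -0.002]
    - [0, 0, 0]
    - [0, 0, 0]
  dr:
    - [0, 0, 0]
    - [0, 0, 0]
    - [0, 0, 0]
    - [0, 0, 0]
    - [0, 0, 0]
    - [0, 0, 0]
    - [0, 0, 0]
    - [0, 0, 0]

```text
time_s: 39.67
position: [0.5761, -0.0358, 0.0892]
tool_rot: [[0.405, 0.914, 0.001], [0.914, -0.405, -0.0], [0.0, 0.001, -1.0]]
ft_force: [0.3, 0.6, -0.6]
grip_width: 0.0295
```

jog_arm:
  travel:
    - [0, 0, -0.002]
    - [0, 0, -0.001]
    - [0, 0, 0]
    - [0, 0, 0]
  dr:
    - [0, 0, 0]
    - [0, 0, 0]
    - [0, 0, 0]
    - [0, 0, 0]

```text
time_s: 40.0
position: [0.5757, -0.0361, 0.0857]
tool_rot: [[0.406, 0.914, 0.0], [0.914, -0.406, -0.0], [0.0, 0.0, -1.0]]
ft_force: [-0.0, 0.9, -0.2]
grip_width: 0.0292
```

jog_arm:
  travel:
    - [0, 0, -0.001]
    - [0, 0, -0.001]
    - [0, 0, -0.0008]
    - [0, 0, 0]
    - [0, 0, 0]
  dr:
    - [0, 0, 0]
    - [0, 0, 0]
    - [0, 0, 0]
    - [0, 0, 0]
    - [0, 0, 0]

```text
time_s: 40.42
position: [0.5757, -0.036, 0.0828]
tool_rot: [[0.406, 0.914, 0.0], [0.914, -0.406, 0.0], [0.0, 0.0, -1.0]]
ft_force: [-0.6, -0.7, 0.5]
grip_width: 0.0291
```

jog_arm:
  travel:
    - [0, 0, 0]
    - [0, 0, 0]
    - [0, 0, 0]
    - [0, 0, 0]
    - [0, 0, 0.01]
    - [0, 0, 0.02]
    - [0, 0, 0.03]
    - [0, 0, 0.035]
    - [0, 0, 0.035]
    - [0, 0, 0.03]
    - [0, 0, 0.01]
    - [0, 0, 0]
  dr:
    - [0, 0, 0]
    - [0, 0, 0]
    - [0, 0, 0]
    - [0, 0, 0]
    - [0, 0, 0]
    - [0, 0, 0]
    - [0, 0, 0]
    - [0, 0, 0]
    - [0, 0, 0]
    - [0, 0, 0]
    - [0, 0, 0]
    - [0, 0, 0]
  jaw: 0.042

```text
time_s: 41.42
position: [0.5765, -0.0362, 0.2567]
tool_rot: [[0.406, 0.914, 0.007], [0.914, -0.406, -0.002], [0.001, 0.007, -1.0]]
ft_force: [-0.1, -1.0, 0.1]
grip_width: 0.0422
```

Run:
```python
from h import *
s=observe();print(s['position'],s['ft_force'],s['grip_width'])
im=snap('wrist','w20');big('w20')
snap('scene','c20');big('c20',crop=(150,110,430,320))
```

```text
[ 0.57646761 -0.03617134  0.25665346] [-0.14777143 -0.97265191  0.07219802] 0.04223745330234611
```

View pics/w20_b.png

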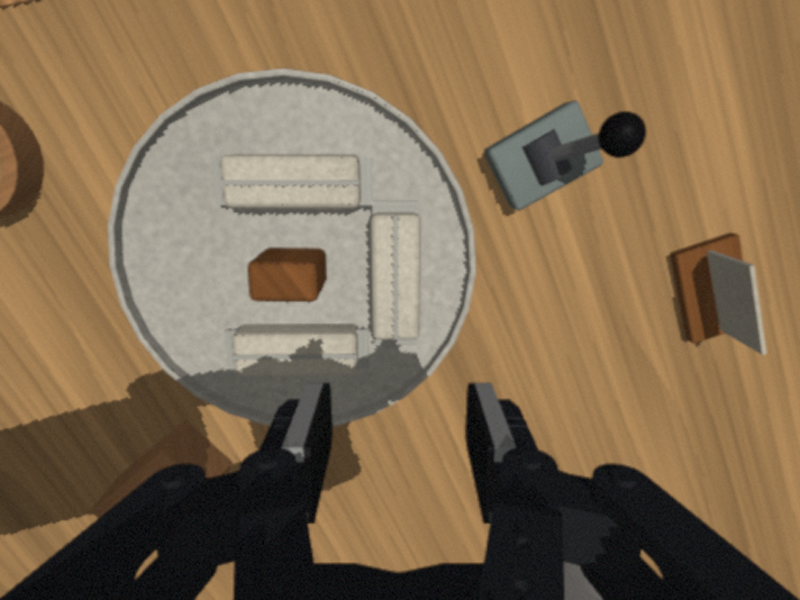

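View pics/c20_b_150_110.png

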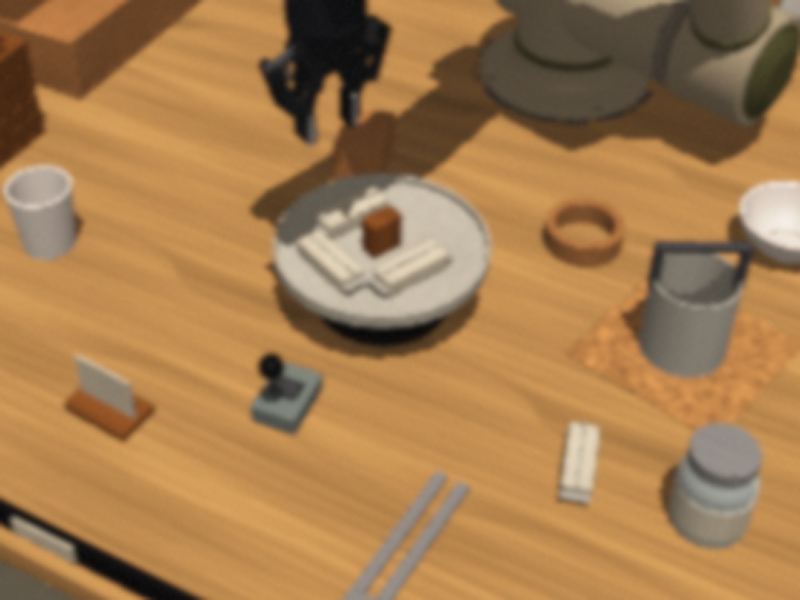

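Three bars lie flat on the tray. Now for bar D.

jog_arm:
  travel:
    - [0.00513, 0.02578, 0]
    - [0.00513, 0.02578, 0]
    - [0.00513, 0.02578, 0]
    - [0.00513, 0.02578, 0]
    - [0.00513, 0.02578, 0]
    - [0.00513, 0.02578, 0]
    - [0.00513, 0.02578, 0]
    - [0.00513, 0.02578, 0]
    - [0.00513, 0.02578, -0.015]
    - [0.00513, 0.02578, -0.02]
    - [0.00513, 0.02578, -0.02]
    - [0.00513, 0.02578, -0.02]
    - [0, 0, -0.02]
    - [0, 0, 0]
    - [0, 0, 0]
  dr:
    - [0, 0, -0.0755]
    - [0, 0, -0.0755]
    - [0, 0, -0.0755]
    - [0, 0, -0.0755]
    - [0, 0, -0.0755]
    - [0, 0, -0.0755]
    - [0, 0, -0.0755]
    - [0, 0, -0.0755]
    - [0, 0, -0.0755]
    - [0, 0, -0.0755]
    - [0, 0, -0.0755]
    - [0, 0, -0.0755]
    - [0, 0, 0]
    - [0, 0, 0]
    - [0, 0, 0]
  jaw: 0.06

```text
time_s: 42.77
position: [0.6365, 0.273, 0.1558]
tool_rot: [[0.97, 0.244, -0.004], [0.244, -0.97, -0.001], [-0.005, 0.0, -1.0]]
ft_force: [-0.9, -0.2, 1.4]
grip_width: 0.0598
```

Run:
```python
from h import *
s=observe();print(s['position'],s['q'][5],np.degrees(np.arctan2(s['tool_rot'][1][0],s['tool_rot'][0][0])))
im=snap('wrist','w21');big('w21'); bars(im)
```

```text
[0.63646405 0.27300537 0.15576415] 89.30287065937158 14.150543207151934
px [398.  61.] c [0.7589 0.1893] LxW 0.0977 0.0109 ang -3.3 area 1854
px [427.  65.] c [0.7613 0.1667] LxW 0.1047 0.0108 ang -3.6 area 1948
px [ 71. 162.] c [0.6152 0.4287] LxW 0.1073 0.1007 ang -75.9 area 9554
px [256. 177.] c [0.6407 0.2741] LxW 0.0915 0.0285 ang 16.2 area 3284
px [490. 321.] c [0.5532 0.0079] LxW 0.0724 0.0475 ang 28.0 area 1798
px [505. 356.] c [ 0.5178 -0.0339] LxW 0.0387 0.0171 ang 55.8 area 263
```

View pics/w21_b.png

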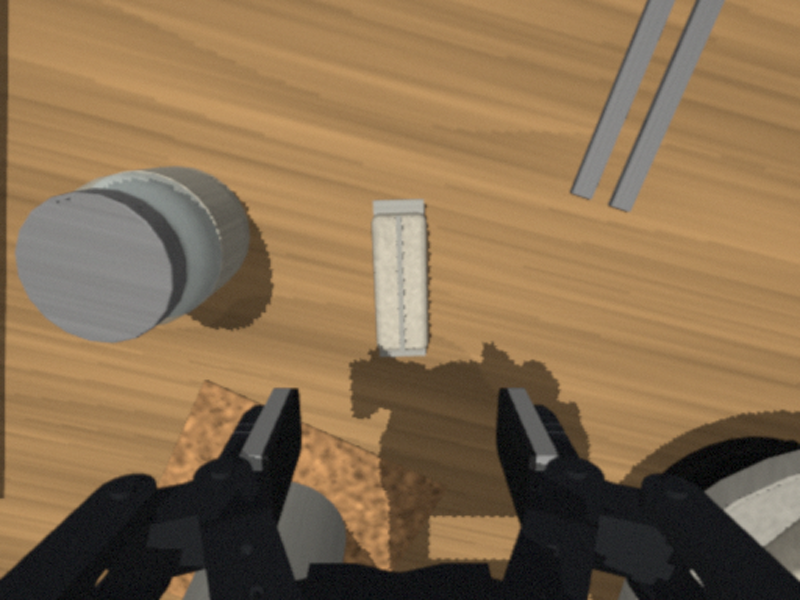

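jog_arm:
  travel:
    - [0.0, 0.0005, -0.02]
    - [0, 0, -0.028]
    - [0, 0, -0.028]
    - [0, 0, -0.025]
    - [0, 0, -0.02]
    - [0, 0, -0.015]
    - [0, 0, -0.009]
    - [0, 0, -0.005]
    - [0, 0, -0.002]
    - [0, 0, 0]
    - [0, 0, 0]
  dr:
    - [0, 0, 0]
    - [0, 0, 0]
    - [0, 0, 0]
    - [0, 0, 0]
    - [0, 0, 0]
    - [0, 0, 0]
    - [0, 0, 0]
    - [0, 0, 0]
    - [0, 0, 0]
    - [0, 0, 0]
    - [0, 0, 0]

```text
time_s: 43.73
position: [0.6379, 0.2739, 0.007]
tool_rot: [[0.97, 0.244, 0.002], [0.244, -0.97, 0.0], [0.002, 0.0, -1.0]]
ft_force: [0.0, 0.5, -0.2]
grip_width: 0.06
```

jog_arm:
  travel:
    - [0, 0, 0]
    - [0, 0, 0]
    - [0, 0, 0]
    - [0, 0, 0]
    - [0, 0, 0]
    - [0, 0, 0]
    - [0, 0, 0]
  dr:
    - [0, 0, 0]
    - [0, 0, 0]
    - [0, 0, 0]
    - [0, 0, 0]
    - [0, 0, 0]
    - [0, 0, 0]
    - [0, 0, 0]
  jaw: 0.0

```text
time_s: 44.32
position: [0.6376, 0.274, 0.0066]
tool_rot: [[0.97, 0.244, 0.001], [0.244, -0.97, 0.0], [0.001, 0.0, -1.0]]
ft_force: [-0.7, -0.0, 5.6]
grip_width: 0.0294
```

jog_arm:
  travel:
    - [0, 0, 0.005]
    - [0, 0, 0.015]
    - [0, 0, 0.025]
    - [0, 0, 0.025]
    - [0, 0, 0.025]
    - [0, 0, 0.025]
    - [0, 0, 0.025]
    - [0, 0, 0.015]
    - [0, 0, 0]
    - [0, 0, 0]
  dr:
    - [0, 0, 0]
    - [0, 0, 0]
    - [0, 0, 0]
    - [0, 0, 0]
    - [0, 0, 0]
    - [0, 0, 0]
    - [0, 0, 0]
    - [0, 0, 0]
    - [0, 0, 0]
    - [0, 0, 0]

```text
time_s: 45.15
position: [0.6371, 0.2738, 0.1656]
tool_rot: [[0.97, 0.244, 0.0], [0.244, -0.97, 0.0], [0.0, 0.0, -1.0]]
ft_force: [-0.3, -0.8, -1.2]
grip_width: 0.0294
```

Run:
```python
from h import *
s=observe();print(s['position'],s['q'][5],s['grip_width'],np.degrees(np.arctan2(s['tool_rot'][1][0],s['tool_rot'][0][0])))
im=snap('wrist','w22');big('w22')
for v,z in [(540,.184),(287,.184)]:
    p=onz(im,399/1.5625,v/1.5625,z)[:2]-s['position'][:2]; t=np.radians(14.2); print(p@[np.cos(t),np.sin(t)])
```

```text
[0.63712302 0.27383718 0.16562698] 89.38456985454981 0.029409259826674805 14.11861651461026
-0.034251374512444366
0.04499562457850438
```

View pics/w22_b.png

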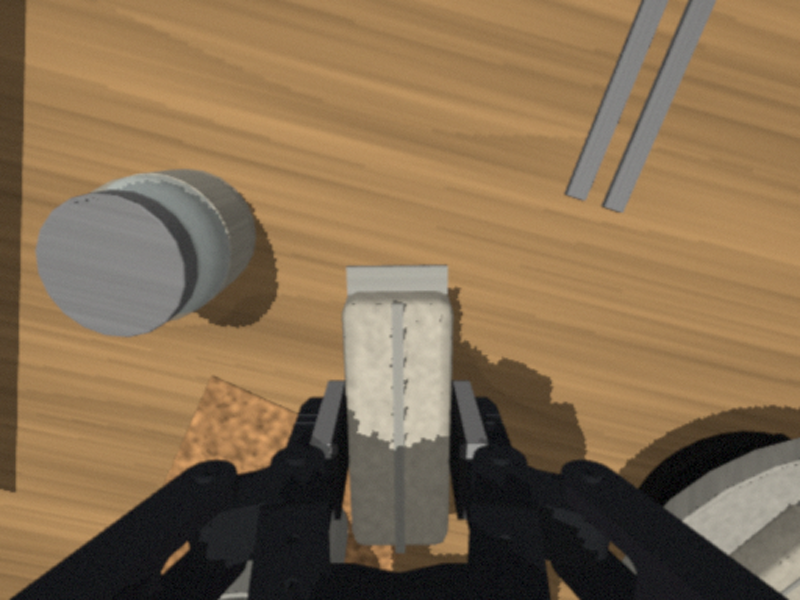

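jog_arm:
  travel:
    - [-0.012, -0.01722, 0]
    - [-0.012, -0.01722, 0]
    - [-0.012, -0.01722, 0]
    - [-0.012, -0.01722, 0]
    - [-0.012, -0.01722, 0]
    - [-0.012, -0.01722, 0]
    - [-0.012, -0.01722, 0]
    - [-0.012, -0.01722, 0]
    - [-0.012, -0.01722, 0]
    - [-0.012, -0.01722, 0]
    - [-0.012, -0.01722, 0]
    - [-0.012, -0.01722, 0]
    - [-0.012, -0.01722, 0]
    - [-0.012, -0.01722, 0]
    - [-0.012, -0.01722, 0]
    - [0, 0, 0]
    - [0, 0, 0]
  dr:
    - [0, 0, 0.0604]
    - [0, 0, 0.0604]
    - [0, 0, 0.0604]
    - [0, 0, 0.0604]
    - [0, 0, 0.0604]
    - [0, 0, 0.0604]
    - [0, 0, 0.0604]
    - [0, 0, 0.0604]
    - [0, 0, 0.0604]
    - [0, 0, 0.0604]
    - [0, 0, 0.0604]
    - [0, 0, 0.0604]
    - [0, 0, 0.0604]
    - [0, 0, 0.0604]
    - [0, 0, 0.0604]
    - [0, 0, 0]
    - [0, 0, 0]

```text
time_s: 46.62
position: [0.4565, 0.0152, 0.1647]
tool_rot: [[0.408, 0.913, -0.002], [0.913, -0.408, 0.001], [-0.0, -0.002, -1.0]]
ft_force: [0.3, 0.8, -0.6]
grip_width: 0.0292
```

Run:
```python
from h import *
s=observe();print(s['position'],s['q'],s['grip_width'],np.degrees(np.arctan2(s['tool_rot'][1][0],s['tool_rot'][0][0])))
im=snap('wrist','w23');big('w23')
```

```text
[0.45646095 0.01521878 0.16471131] [-1.30047547e+01  1.64622038e+01  9.47545612e+01  1.11400525e-02
  6.89218278e+01  1.11013403e+01] 0.029241930973404627 65.88990589385797
```

View pics/w23_b.png

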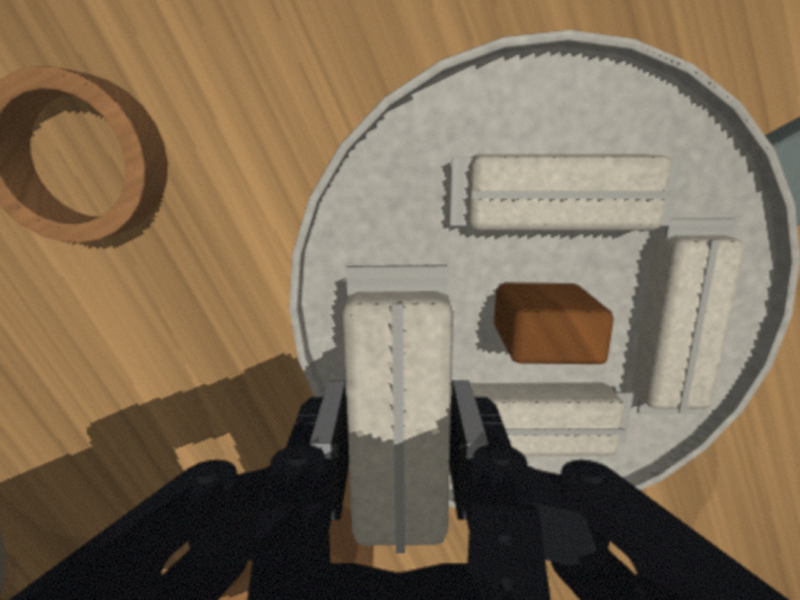

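Run:
```python
from h import *
C=np.array([.5175,-.007]);u=np.array([.914,-.407]);v=np.array([.407,.914])
def uv(im,x,y,z): p=onz(im,x/1.5625,y/1.5625,z)[:2]-C; return (p@u).round(4),(p@v).round(4)
im=load('w23')
print('B crimp',uv(im,450,192,.088),'B body',uv(im,470,192,.1),'C',uv(im,705,240,.1),uv(im,683,408,.1))
w=load('w13'); print('A',uv(w,398,187,.088),uv(w,398,205,.1),uv(w,398,330,.1))
# tray rim extents
P=[uv(im,a,b,.086) for a,b in [(292,300),(798,240),(570,32),(330,180),(740,110)]]; print(P)
s=observe(); p=s['position'][:2]-C; print('tcp',p@u,p@v)
```

```text
B crimp (np.float64(-0.0428), np.float64(0.0553)) B body (np.float64(-0.036), np.float64(0.0564)) C (np.float64(0.0613), np.float64(0.0369)) (np.float64(0.0656), np.float64(-0.0407))
A (np.float64(-0.0473), np.float64(-0.053)) (np.float64(-0.0384), np.float64(-0.053)) (np.float64(0.0383), np.float64(-0.053))
[(np.float64(-0.1132), np.float64(0.007)), (np.float64(0.1105), np.float64(0.0342)), (np.float64(0.0022), np.float64(0.116)), (np.float64(-0.0936), np.float64(0.0602)), (np.float64(0.0741), np.float64(0.0875))]
tcp -0.06456584067375729 -0.003934229511846642
```

Bar A's crimp leaves only about 2.5 mm of margin, so I'll shift bar D outward 3 mm while lowering.

jog_arm:
  travel:
    - [-0.002, 0.003, -0.01]
    - [0, 0, -0.02]
    - [0, 0, -0.022]
    - [0, 0, -0.014]
    - [0, 0, -0.008]
    - [0, 0, -0.003]
    - [0, 0, 0]
    - [0, 0, 0]
  dr:
    - [0, 0, 0]
    - [0, 0, 0]
    - [0, 0, 0]
    - [0, 0, 0]
    - [0, 0, 0]
    - [0, 0, 0]
    - [0, 0, 0]
    - [0, 0, 0]

```text
time_s: 47.33
position: [0.4557, 0.0187, 0.0892]
tool_rot: [[0.406, 0.914, 0.001], [0.914, -0.406, -0.0], [0.0, 0.001, -1.0]]
ft_force: [-0.4, -0.1, -0.6]
grip_width: 0.0291
```

jog_arm:
  travel:
    - [0, 0, -0.002]
    - [0, 0, -0.001]
    - [0, 0, 0]
    - [0, 0, 0]
  dr:
    - [0, 0, 0]
    - [0, 0, 0]
    - [0, 0, 0]
    - [0, 0, 0]

```text
time_s: 47.67
position: [0.4553, 0.0185, 0.0859]
tool_rot: [[0.406, 0.914, 0.0], [0.914, -0.406, -0.0], [0.0, 0.0, -1.0]]
ft_force: [0.5, 0.4, -0.6]
grip_width: 0.0292
```

jog_arm:
  travel:
    - [0, 0, -0.0012]
    - [0, 0, -0.001]
    - [0, 0, -0.0008]
    - [0, 0, 0]
    - [0, 0, 0]
  dr:
    - [0, 0, 0]
    - [0, 0, 0]
    - [0, 0, 0]
    - [0, 0, 0]
    - [0, 0, 0]

```text
time_s: 48.08
position: [0.4552, 0.0185, 0.0827]
tool_rot: [[0.406, 0.914, -0.0], [0.914, -0.406, 0.0], [-0.0, -0.0, -1.0]]
ft_force: [0.1, 0.1, -0.9]
grip_width: 0.0292
```

jog_arm:
  travel:
    - [0, 0, 0]
    - [0, 0, 0]
    - [0, 0, 0]
    - [0, 0, 0]
    - [0, 0, 0.01]
    - [0, 0, 0.02]
    - [0, 0, 0.03]
    - [0, 0, 0.035]
    - [0, 0, 0.035]
    - [0, 0, 0.03]
    - [0, 0, 0.01]
    - [0, 0, 0]
  dr:
    - [0, 0, 0]
    - [0, 0, 0]
    - [0, 0, 0]
    - [0, 0, 0]
    - [0, 0, 0]
    - [0, 0, 0]
    - [0, 0, 0]
    - [0, 0, 0]
    - [0, 0, 0]
    - [0, 0, 0]
    - [0, 0, 0]
    - [0, 0, 0]
  jaw: 0.042

```text
time_s: 49.08
position: [0.4561, 0.0184, 0.2553]
tool_rot: [[0.406, 0.914, 0.006], [0.914, -0.406, -0.001], [0.001, 0.006, -1.0]]
ft_force: [0.4, -0.4, 0.2]
grip_width: 0.042
```

Run:
```python
from h import *
s=observe();print(s['position'],s['q'],s['ft_force'])
im=snap('wrist','w24');big('w24')
snap('side','s24');big('s24',crop=(130,120,370,300))
snap('scene','c24');big('c24',crop=(200,160,340,265))
```

```text
[0.45609225 0.01841059 0.25533064] [-1.26043485e+01  1.11275470e+01  8.57516720e+01 -1.31949702e-03
  8.27895673e+01  1.13615248e+01] [ 0.39047987 -0.39193265  0.19633853]
```

View pics/w24_b.png

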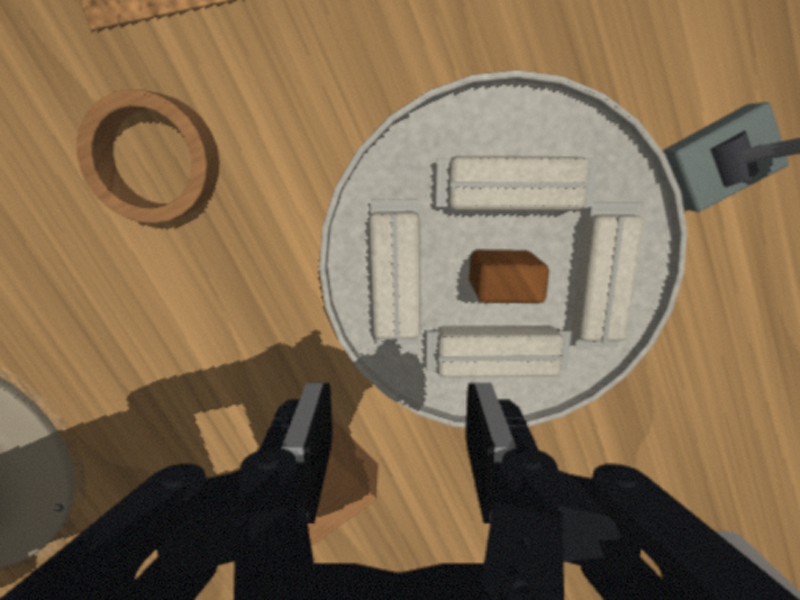

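View pics/s24_b_130_120.png

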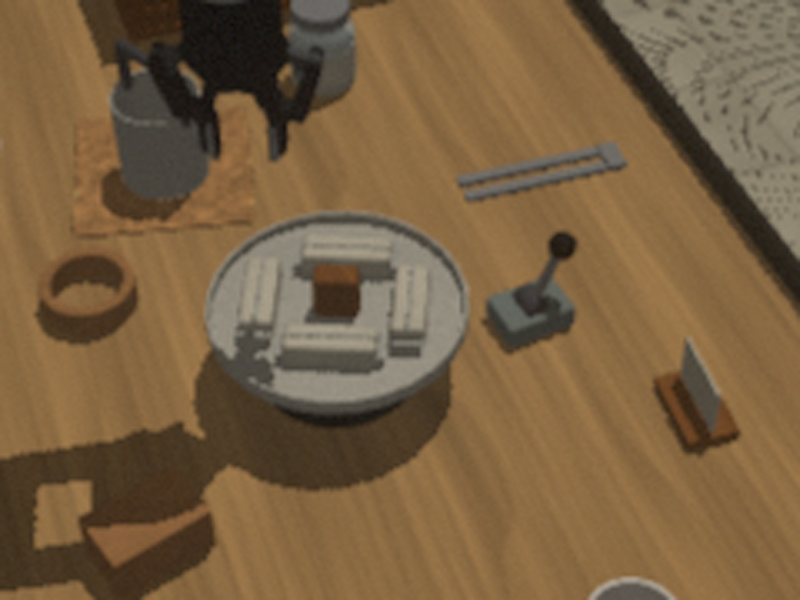

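View pics/c24_b_200_160.png

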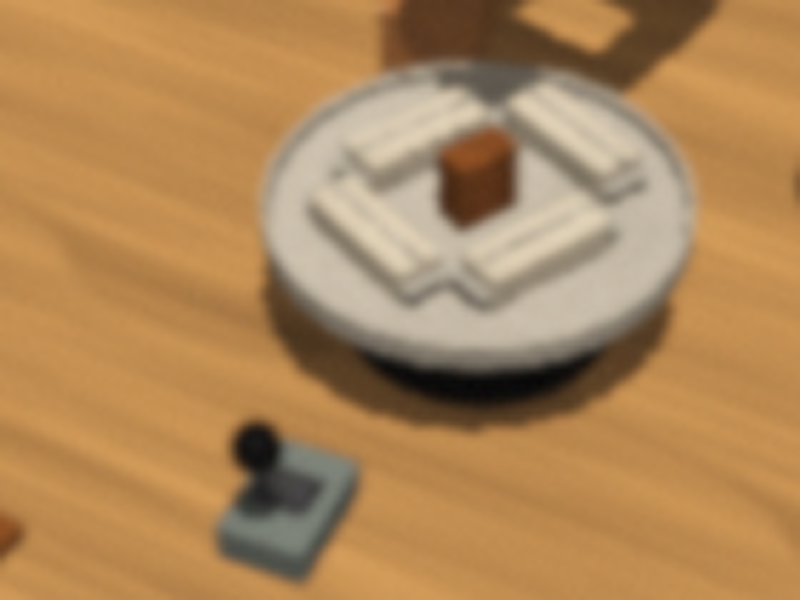

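All four bars lie flat inside the rim and the tray is still level. Now measure the switch: the ball is at scene crop (258,447), side crop (562,246) and w20 (622,133).

Run:
```python
from h import *
A=load('c24');B=load('s24');W=load('w20');s=1.5625
a=(200+258/5.714,160+447/5.714);b=(130+562/3.333,120+246/3.333);w=(622/s,134/s)
print(tri(ray(A,*a),ray(B,*b)),tri(ray(A,*a),ray(W,*w)),tri(ray(B,*b),ray(W,*w)))
for c in [(485,151),(573,101),(605,165),(513,211)]: print('blk w20',onz(W,c[0]/s,c[1]/s,.025)[:2])
for c in [(218,545),(295,580),(358,463),(285,435)]: print('blk c24',onz(A,200+c[0]/5.714,160+c[1]/5.714,.025)[:2])
for c in [(487,298),(545,275),(575,305),(512,330)]: print('blk s24',onz(B,130+c[0]/3.333,120+c[1]/3.333,.025)[:2])
W1=load('w10')
for c in [(630,292),(703,290),(703,378),(642,382)]: print('blk w10',onz(W1,c[0]/s,c[1]/s,.025)[:2])
print(tri(ray(A,*a),ray(W1,720/s,412/s)))
```

```text
(array([ 0.73060312, -0.014852  ,  0.08412414]), np.float64(0.0027638516295698965)) (array([ 0.73143954, -0.01270701,  0.08678166]), np.float64(1.944466666170934e-06)) (array([ 0.73313586, -0.01351708,  0.08146132]), np.float64(0.000751913346448746))
blk w20 [0.66406862 0.00569691]
blk w20 [0.73104911 0.01181627]
blk w20 [ 0.73882515 -0.03799757]
blk w20 [ 0.66776389 -0.04186546]
blk c24 [ 0.74864835 -0.02858927]
blk c24 [0.74968112 0.01629678]
blk c24 [0.66765217 0.00440797]
blk c24 [ 0.66865317 -0.0383242 ]
blk s24 [ 6.65771950e-01 -5.02427803e-04]
blk s24 [0.72833357 0.00762331]
blk s24 [ 0.73852402 -0.03786162]
blk s24 [ 0.67171674 -0.04584306]
blk w10 [ 0.66025178 -0.05247887]
blk w10 [0.66267699 0.0028358 ]
blk w10 [0.7371975  0.01116816]
blk w10 [ 0.7372    -0.0376071]
(array([ 0.73117569, -0.01286739,  0.08646268]), np.float64(3.113265777784904e-05))
```

Triangulation from several views agrees to about 2 mm. The ball is at (0.731, −0.0135, 0.085) and the block centre near (0.700, −0.015), yawed about 6° along its long side. So the lever leans away from the robot, along the block's own axis. "On" must be the other way, i.e. towards −x. Moving above the ball with the jaws across that direction.

jog_arm:
  travel:
    - [0.0275, -0.0032, 0]
    - [0.0275, -0.0032, 0]
    - [0.0275, -0.0032, 0]
    - [0.0275, -0.0032, 0]
    - [0.0275, -0.0032, 0]
    - [0.0275, -0.0032, 0]
    - [0.0275, -0.0032, -0.01]
    - [0.0275, -0.0032, -0.01]
    - [0.0275, -0.0032, -0.01]
    - [0.0275, -0.0032, -0.01]
    - [0, 0, 0]
    - [0, 0, 0]
  dr:
    - [0, 0, -0.1045]
    - [0, 0, -0.1045]
    - [0, 0, -0.1045]
    - [0, 0, -0.1045]
    - [0, 0, -0.1045]
    - [0, 0, -0.1045]
    - [0, 0, -0.1045]
    - [0, 0, -0.1045]
    - [0, 0, -0.1045]
    - [0, 0, -0.1045]
    - [0, 0, 0]
    - [0, 0, 0]
  jaw: 0.06

```text
time_s: 50.23
position: [0.7303, -0.0136, 0.2083]
tool_rot: [[0.994, 0.108, -0.006], [0.108, -0.994, 0.001], [-0.006, -0.002, -1.0]]
ft_force: [0.2, 0.4, 0.3]
grip_width: 0.0598
```

Run:
```python
from h import *
s=observe();print(s['position'],s['q'],np.degrees(np.arctan2(s['tool_rot'][1][0],s['tool_rot'][0][0])))
im=snap('wrist','w25');big('w25')
print(proj(im,[.731,-.0135,.085])*1.5625)
```

```text
[ 0.73033259 -0.01363174  0.2083188 ] [-1.03254144e+01  4.23846293e+01  4.08580147e+01 -1.61084525e-03
  9.71123374e+01  7.34985500e+01] 6.176136479232209
[400.17433199 292.6095163 ]
```

View pics/w25_b.png

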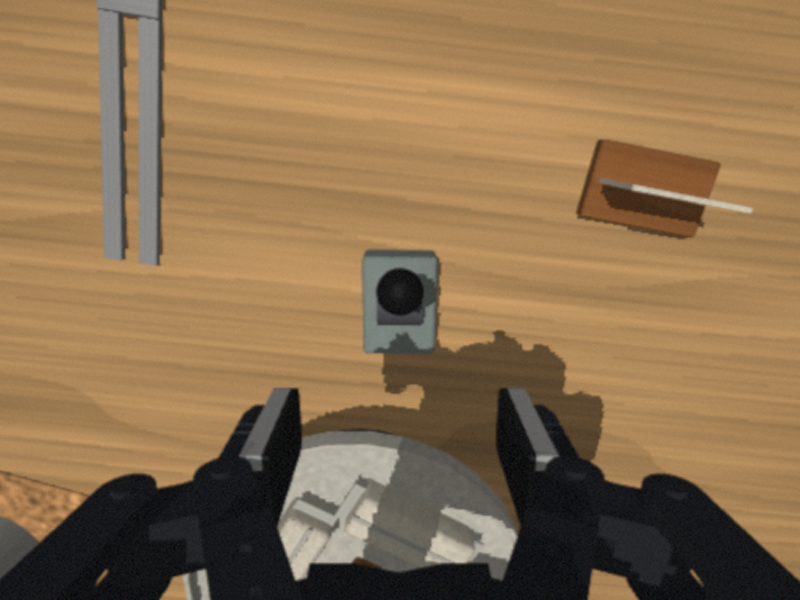

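The ball appears at (400,291), exactly where predicted (400,292.6), which confirms the position. Descending to pinch it lightly.

jog_arm:
  travel:
    - [0.0005, 0, -0.02]
    - [0, 0, -0.025]
    - [0, 0, -0.028]
    - [0, 0, -0.025]
    - [0, 0, -0.02]
    - [0, 0, -0.014]
    - [0, 0, -0.008]
    - [0, 0, -0.004]
    - [0, 0, 0]
    - [0, 0, 0]
  dr:
    - [0, 0, 0]
    - [0, 0, 0]
    - [0, 0, 0]
    - [0, 0, 0]
    - [0, 0, 0]
    - [0, 0, 0]
    - [0, 0, 0]
    - [0, 0, 0]
    - [0, 0, 0]
    - [0, 0, 0]

```text
time_s: 51.12
position: [0.731, -0.0135, 0.07]
tool_rot: [[0.994, 0.107, 0.002], [0.108, -0.994, -0.0], [0.002, 0.0, -1.0]]
ft_force: [-0.4, -0.5, 0.9]
grip_width: 0.0601
```

jog_arm:
  travel:
    - [0, 0, 0]
    - [0, 0, 0]
    - [0, 0, 0]
    - [0, 0, 0]
    - [0, 0, 0]
    - [0, 0, 0]
    - [0, 0, 0]
  dr:
    - [0, 0, 0]
    - [0, 0, 0]
    - [0, 0, 0]
    - [0, 0, 0]
    - [0, 0, 0]
    - [0, 0, 0]
    - [0, 0, 0]
  jaw: 0.0
  newtons: 20

```text
time_s: 51.7
position: [0.7313, -0.0138, 0.0695]
tool_rot: [[0.994, 0.107, 0.002], [0.107, -0.994, -0.001], [0.002, 0.001, -1.0]]
ft_force: [1.3, -2.8, 5.6]
grip_width: 0.0243
```

Run:
```python
from h import *
s=observe();print(s['position'],s['grip_width'],s['ft_force'])
im=snap('wrist','w26');big('w26')
B=snap('side','s26');big('s26',crop=(240,140,340,215))
```

```text
[ 0.73129542 -0.01383126  0.06950725] 0.024301137060383532 [ 1.3384552  -2.78860715  5.59869437]
```

View pics/w26_b.png

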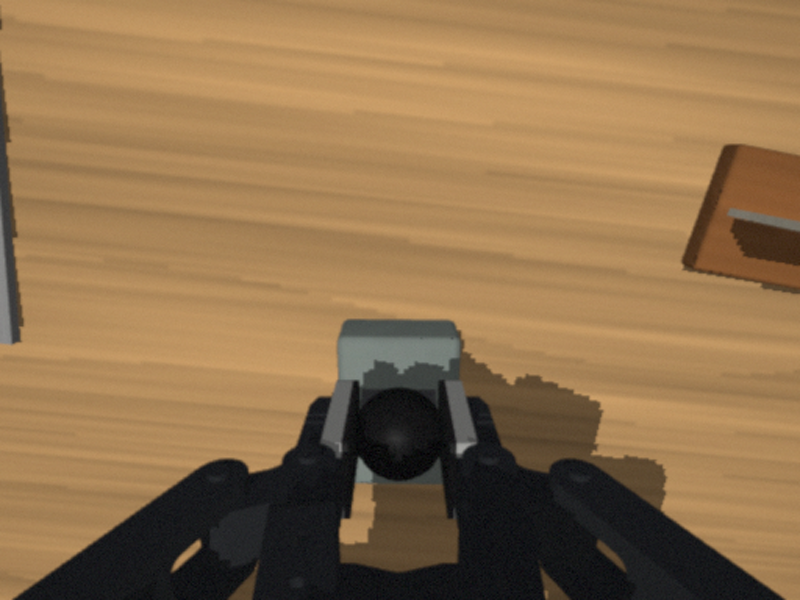

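View pics/s26_b_240_140.png

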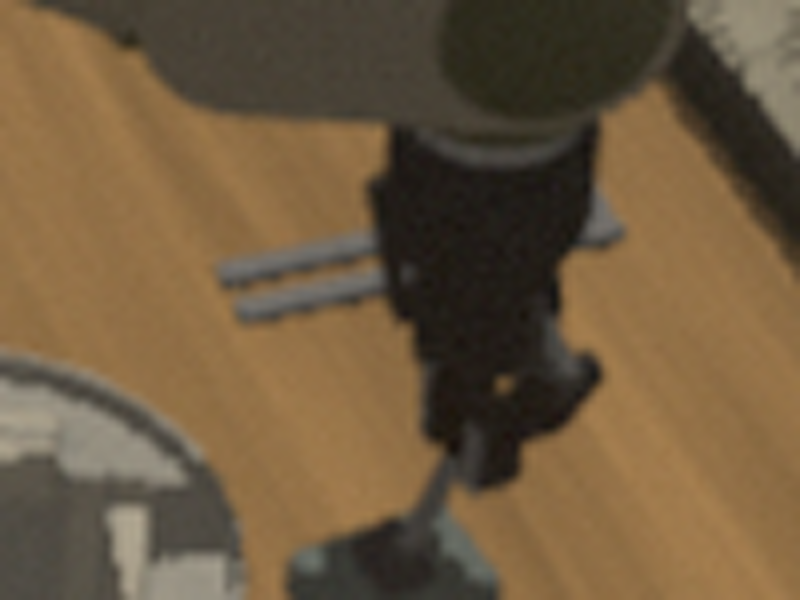

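The ball is held between the pads. Swinging it along its arc towards −x, in two parts so I can check the force.

jog_arm:
  travel:
    - [-0.0063, -0.0007, 0.003]
    - [-0.0065, -0.0007, 0.0024]
    - [-0.0067, -0.0007, 0.0017]
    - [-0.0069, -0.0007, 0.001]
    - [-0.007, -0.0008, 0.0003]
    - [-0.007, -0.0008, -0.0003]
    - [0, 0, 0]
  dr:
    - [0, 0, 0]
    - [0, 0, 0]
    - [0, 0, 0]
    - [0, 0, 0]
    - [0, 0, 0]
    - [0, 0, 0]
    - [0, 0, 0]

```text
time_s: 52.38
position: [0.6885, -0.018, 0.0763]
tool_rot: [[0.994, 0.107, -0.003], [0.107, -0.994, 0.0], [-0.003, -0.001, -1.0]]
ft_force: [1.1, -3.9, -2.1]
grip_width: 0.0244
```

jog_arm:
  travel:
    - [-0.0069, -0.0007, -0.001]
    - [-0.0067, -0.0007, -0.0017]
    - [-0.0065, -0.0007, -0.0024]
    - [0, 0, 0]
    - [0, 0, 0]
  dr:
    - [0, 0, 0]
    - [0, 0, 0]
    - [0, 0, 0]
    - [0, 0, 0]
    - [0, 0, 0]

```text
time_s: 52.8
position: [0.6698, -0.0199, 0.0716]
tool_rot: [[0.994, 0.107, -0.001], [0.107, -0.994, 0.0], [-0.001, -0.0, -1.0]]
ft_force: [0.4, -1.9, -0.3]
grip_width: 0.0243
```

jog_arm:
  travel:
    - [-0.0031, -0.0003, -0.0014]
    - [-0.0031, -0.0003, -0.0016]
    - [0, 0, 0]
    - [0, 0, 0]
  dr:
    - [0, 0, 0]
    - [0, 0, 0]
    - [0, 0, 0]
    - [0, 0, 0]

```text
time_s: 53.13
position: [0.6637, -0.0205, 0.0687]
tool_rot: [[0.994, 0.107, -0.001], [0.107, -0.994, 0.0], [-0.001, -0.0, -1.0]]
ft_force: [-0.5, -2.4, 1.8]
grip_width: 0.0243
```

jog_arm:
  travel:
    - [-0.0018, -0.0002, -0.001]
    - [0, 0, 0]
    - [0, 0, 0]
  dr:
    - [0, 0, 0]
    - [0, 0, 0]
    - [0, 0, 0]

```text
time_s: 53.38
position: [0.6621, -0.0207, 0.0678]
tool_rot: [[0.994, 0.107, -0.0], [0.107, -0.994, 0.0], [-0.0, -0.0, -1.0]]
ft_force: [-0.3, -1.7, 1.5]
grip_width: 0.0245
```

jog_arm:
  travel:
    - [-0.002, -0.0002, -0.0011]
    - [0, 0, 0]
    - [0, 0, 0]
  dr:
    - [0, 0, 0]
    - [0, 0, 0]
    - [0, 0, 0]

```text
time_s: 53.63
position: [0.6619, -0.0208, 0.0676]
tool_rot: [[0.994, 0.107, 0.005], [0.107, -0.994, -0.0], [0.005, 0.001, -1.0]]
ft_force: [6.7, 1.0, 4.7]
grip_width: 0.0242
```

Run:
```python
from h import *
s=observe();print(s['position'],s['grip_width'],s['ft_force'])
im=snap('wrist','w27');big('w27')
B=snap('side','s27');big('s27',crop=(220,140,340,230))
```

```text
[ 0.66188662 -0.02077899  0.06759052] 0.02420336586985676 [6.6759277  1.04489461 4.68737433]
```

View pics/w27_b.png

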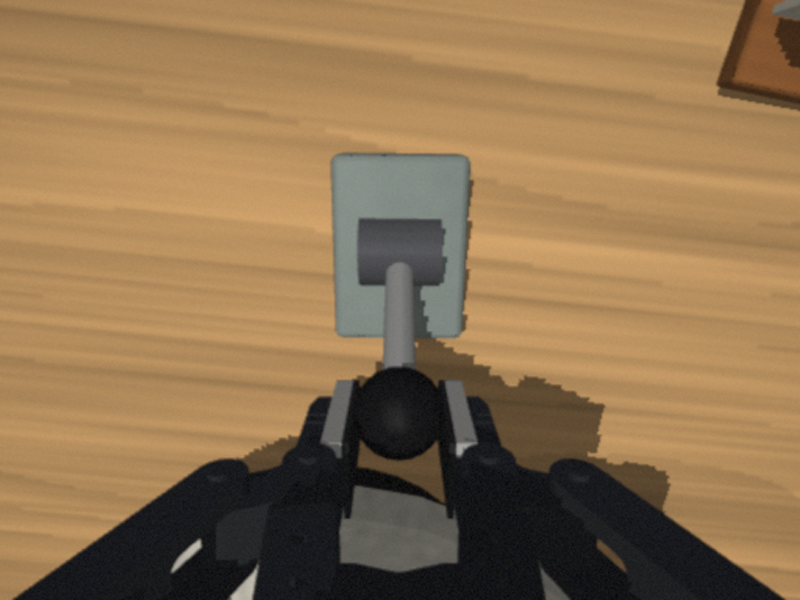

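View pics/s27_b_220_140.png

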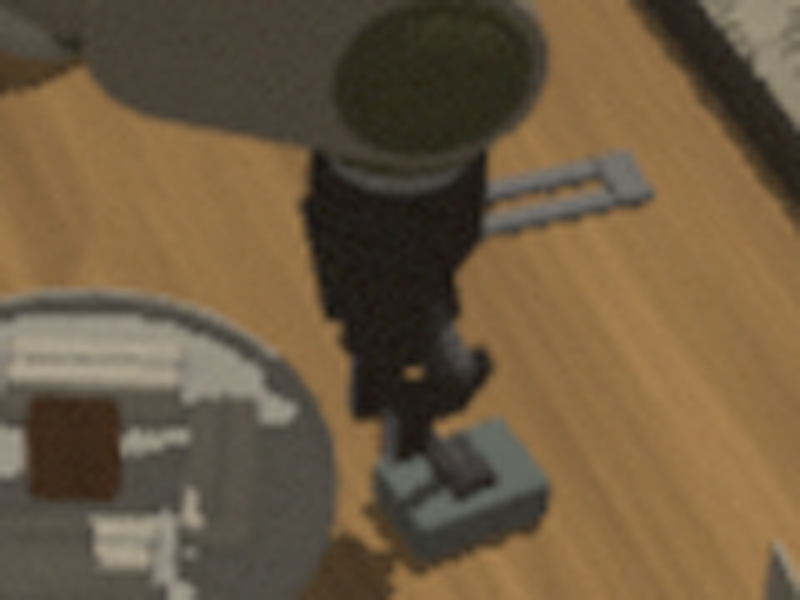

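A hard stop was reached, with 6.7 N of reaction, so the lever is fully over. Opening and lifting clear.

jog_arm:
  travel:
    - [0, 0, 0]
    - [0, 0, 0]
    - [0, 0, 0]
    - [0, 0, 0]
    - [0, 0, 0]
    - [0, 0, 0]
    - [0, 0, 0.01]
    - [0, 0, 0.02]
    - [0, 0, 0.03]
    - [0, 0, 0.035]
    - [0, 0, 0.035]
    - [0, 0, 0.03]
    - [0, 0, 0.02]
    - [0, 0, 0]
  dr:
    - [0, 0, 0]
    - [0, 0, 0]
    - [0, 0, 0]
    - [0, 0, 0]
    - [0, 0, 0]
    - [0, 0, 0]
    - [0, 0, 0]
    - [0, 0, 0]
    - [0, 0, 0]
    - [0, 0, 0]
    - [0, 0, 0]
    - [0, 0, 0]
    - [0, 0, 0]
    - [0, 0, 0]
  jaw: 0.055

```text
time_s: 54.9
position: [0.6613, -0.0211, 0.2529]
tool_rot: [[0.994, 0.107, 0.009], [0.107, -0.994, -0.002], [0.009, 0.003, -1.0]]
ft_force: [-0.3, -0.5, 0.8]
grip_width: 0.0552
```

jog_arm:
  travel:
    - [-0.02, 0.02, 0.01]
    - [-0.02, 0.02, 0.01]
    - [-0.02, 0.02, 0.01]
    - [-0.02, 0.02, 0.01]
    - [-0.02, 0.02, 0.01]
    - [-0.02, 0.02, 0.01]
    - [-0.02, 0.02, 0.01]
    - [-0.02, 0.02, 0]
    - [0, 0.02, 0]
    - [0, 0.02, 0]
    - [0, 0, 0]
    - [0, 0, 0]
  dr:
    - [0, 0, 0]
    - [0, 0, 0]
    - [0, 0, 0]
    - [0, 0, 0]
    - [0, 0, 0]
    - [0, 0, 0]
    - [0, 0, 0]
    - [0, 0, 0]
    - [0, 0, 0]
    - [0, 0, 0]
    - [0, 0, 0]
    - [0, 0, 0]

```text
time_s: 55.9
position: [0.4999, 0.1795, 0.3165]
tool_rot: [[0.994, 0.109, -0.001], [0.109, -0.994, -0.0], [-0.001, 0.0, -1.0]]
ft_force: [-0.3, -0.5, -0.2]
grip_width: 0.0549
```

Run:
```python
from h import *
s=observe();print(s['position'],s['time_s'],s['q'])
B=snap('side','s28');big('s28');big('s28',crop=(130,120,370,300))
A=snap('scene','c28');big('c28');big('c28',crop=(200,160,340,265))
snap('wrist','w28');big('w28')
```

```text
[0.49986726 0.17949751 0.31647826] 55.9 [ 6.97539636e+00  1.72292543e+01  6.73054565e+01 -8.15788753e-03
  9.54955175e+01  9.07325724e+01]
```

View pics/s28_b_130_120.png

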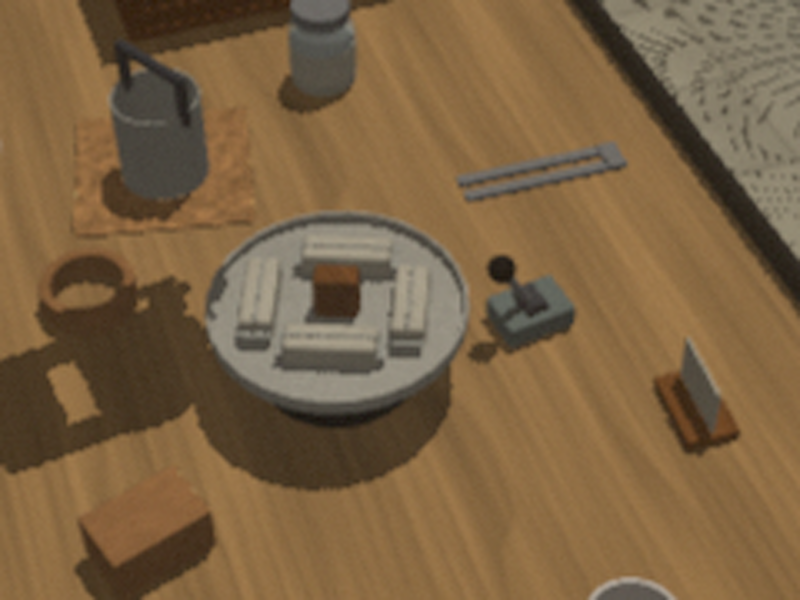

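View pics/c28_b_200_160.png

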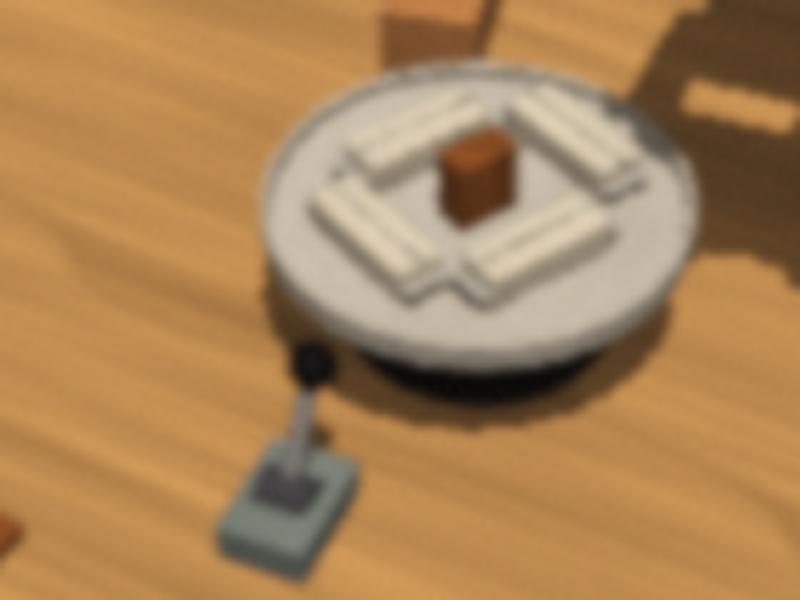

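View pics/c28_b.png

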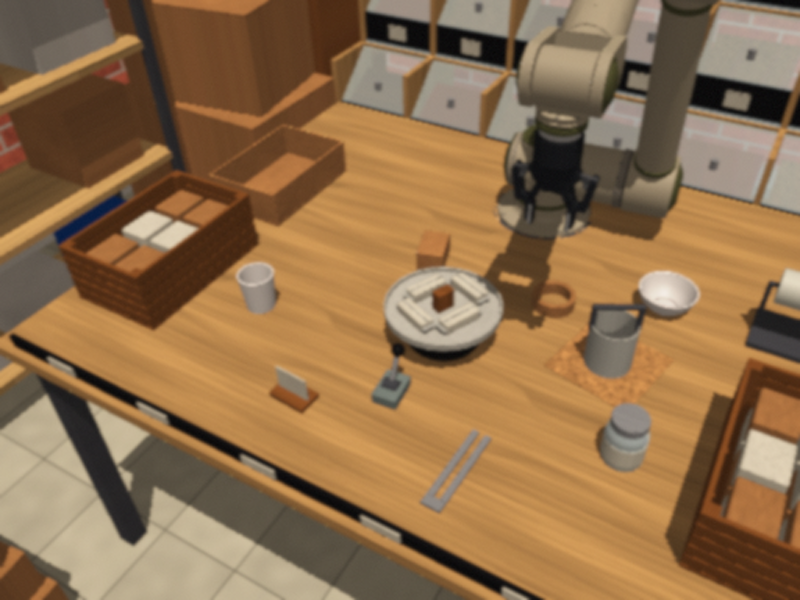

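The lever now leans the other way, the tray with four bars is level, and the bystanders are at their starting pixels. One numeric check of the ball and the bystanders before handing in.

Run:
```python
from h import *
A=load('c28');B=load('s28')
p,e=tri(ray(A,200+312/5.714,160+364/5.714),ray(B,130+502/3.333,120+268/3.333)); print('ball',p.round(4),e)
d=np.array([.994,.107]); off=np.array([.7313,-.0138]); print('lever travel along d',(p[:2]-off)@d,'expected -0.067; angle',2*np.arcsin(min(1,abs((p[:2]-off)@d)/.14)))
for n,a,b,rois in [('scene',load('scene0'),A,{'cup':(150,165,178,202),'tag':(172,234,205,264),'tongs':(268,272,316,328),'jar':(382,257,418,302)}),('side',load('side0'),B,{'cup':(302,292,338,336),'tag':(326,220,352,256),'tongs':(266,162,320,182),'jar':(214,115,240,152)})]:
    for k,(x0,y0,x1,y1) in rois.items():
        g=[cv2.cvtColor(i['color'],cv2.COLOR_RGB2GRAY)[y0:y1,x0:x1].astype(np.float32) for i in (a,b)]
        print(n,k,'shift px',np.round(cv2.phaseCorrelate(*g,cv2.createHanningWindow(g[0].shape[::-1],cv2.CV_32F))[0],2),'meandiff',abs(g[0]-g[1]).mean().round(1))
```

```text
ball [ 0.669  -0.0211  0.0838] 0.002493007461525572
lever travel along d -0.06273215117824417 expected -0.067; angle 0.9292482265876159
scene cup shift px [ 0.13 -0.05] meandiff 4.9
scene tag shift px [-0.07  0.01] meandiff 4.3
scene tongs shift px [ 0.07 -0.14] meandiff 4.9
scene jar shift px [-0.06  0.55] meandiff 1.7
side cup shift px [-0.05  0.53] meandiff 3.0
side tag shift px [0.63 0.09] meandiff 2.8
side tongs shift px [0.17 0.12] meandiff 1.2
side jar shift px [ 0.7  -0.02] meandiff 2.6
```

The ball reads as 0.93 rad within measurement noise, and the hard stop was felt. Shifts of the bystanders are all below one pixel. Handing in.

```bash
python3 -c "
from rig import close_job,observe
s=observe();print(s['time_s'],s['position'],s['grip_width']);print(close_job())"
```

```text
56.05 [0.50033321 0.17830648 0.31646861] 0.054798470957501344
the job is handed in; nothing more can be done
None
```

I did the whole job in the order asked and handed it in at 56 s; `close_job()` reported no verdict.

- **Canister:** I lifted it by its handle and stood it upright in the middle of the cork mat.
- **Carousel:** I turned it to the measured slot angle (about −24°) before lowering it. The key dropped straight in without any searching, and contact came at the home height. The last pictures show the tray level.
- **Bars:** All four were there, and all lie flat on the tray around the grip. One left-hand bar was knocked aside during the run, so I measured it again before picking it up.
- **Switch:** I swung the lever over last, until it met a hard stop (about 6.7 N).

**Checks that disagreed:**
- The lever's off position leaned away from the robot, along the block's own axis, not towards −y as described. I pushed it the opposite way, towards the robot.
- Measuring the ball in the final pictures gives 0.93 rad of travel, a little under the expected 1.0. That is within measurement error, and the hard stop suggests it is fully on.
- The jar, price-card stand, cup and tongs shifted less than one pixel between the first and last pictures, which is within noise. The arm never touched them.

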